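# Put the antenna surge arrester back into service

### The job

Put the antenna surge arrester back into service: put every loose ferrite core that lies about on the shelf into its tray, and set the loose black knob upright on the adjuster's spigot, turning it against the keys by feel until its hidden keyways drop over them and it sits fully home. Then turn the fitted knob clockwise until the electrodes touch, back it off two clicks (60 degrees) and let go; leave the grounding bar, capacitor, crystal holder and spanner where they are.

Things in the scene. Friction and masses are not known exactly. Their poses are not given: they have to be found in the camera images.
- arrester: the fixed antenna surge arrester: aluminium base 125 (x) x 270 (y) x 8 mm, origin at the centre of its underside on the shelf, z up. It carries the adjuster at y = +85 mm (black turret 72 mm across, top 28 mm above the shelf), the core tray at y = -75 mm and between them the spark gap: two 14 mm brass balls on its y axis, tops 35 mm above the shelf
- seat (a point): point on the adjuster's upright axis in the plane of the steel flange (62 mm across, it turns) on which the fitted knob comes to rest, 32 mm above the shelf. Fixed to the arrester: its yaw says nothing of where the keys stand. Three equal keys 120 degrees apart stand on the flange, 16 to 25 mm from the axis, 7 mm wide and high; where they point is not told, varies, and is hidden once the knob is on
- spigot_tip (a point): top of the steel spigot on the adjuster's axis, 25 mm above the flange (57 mm above the shelf); the spigot is 13 mm across and tapers over its last 7 mm to 5 mm. A knob set over it but not dropped in rests on the keys and slides round on them; pushed with over about 5 N it may drag the adjuster along, so turn it anticlockwise to find the keys: dragging it clockwise would close the gap before the knob is home
- adjuster (a joint): angle of the gap adjuster (flange, spigot, keys), rad: 0 with the electrode balls touching (hard stop), growing anticlockwise seen from above as the gap opens, up to 5.0; one click is 30 degrees (0.524 rad) and 1 mm of gap. Detents every 30 degrees from touching; it stays where it is left. Takes up to about 0.2 N m. Starts 4 to 8 clicks open
- knob_mid (a point): centre (21 mm above the underside) of the loose black drum knob, 56 mm across, 42 mm high, 140 g, white pointer on top along its x, z up; starts upright; grip its upper 16 mm. Below: bore 16 mm wide, 28 mm deep, and three keyways 9.6 mm wide, 10 mm deep, at the pointer and 120 degrees either side. Centre 28 mm above seat on top of the keys, 21 mm when home; 6 degrees of free play
- tray_floor (a point): centre of the floor of the open square grey core tray on the arrester (top face of the floor, 12 mm above the shelf); inside 96 x 96 mm, walls 4 mm thick standing to 28 mm above the shelf; axes along the walls, z up
- core1_mid (a point): centre (half-way up) of a loose dark-grey ferrite binocular core (a block with two holes along its x), 29 (x) x 24 (y) x 14 (z) mm, 30 g, lying flat at the start; z up. Two to four of these are there
- core2_mid (a point): centre (half-way up) of a loose dark-grey ferrite binocular core (a block with two holes along its x), 29 (x) x 24 (y) x 14 (z) mm, 30 g, lying flat at the start; z up. Two to four of these are there
- core3_mid (a point): centre (half-way up) of a loose dark-grey ferrite binocular core (a block with two holes along its x), 29 (x) x 24 (y) x 14 (z) mm, 30 g, lying flat at the start; z up. Two to four of these are there
- core4_mid (a point): centre (half-way up) of a loose dark-grey ferrite binocular core (a block with two holes along its x), 29 (x) x 24 (y) x 14 (z) mm, 30 g, lying flat at the start; z up. Two to four of these are there
- ground_bar: copper grounding bar 200 x 30 x 8 mm with a row of five brass screws, lying flat behind the arrester; origin at the centre of its underside. Not part of the job
- mica_cap: brown moulded transmitting capacitor, 55 x 50 x 24 mm with brass tabs; origin at the centre of its underside. Not part of the job
- crystal: silver crystal holder 21 x 20 x 9 mm with two thin pins, lying flat; origin at the centre of its underside. Not part of the job
- spanner: steel spanner 150 mm long lying to the right; origin at its middle, on the shelf. Not part of the job
Mind the look-alikes: they are no part of the job. There is more than one size of the part that bears knob_mid; the job needs the smaller. What is shaped like the part that bears core1_mid but red is not meant.

How it is judged:
On the way, in this order (a step that is already met when the one before it is completed fails the run):
1. the knob sits fully home on the adjuster: keyways down over the keys, on the axis and upright (horizontal distance between knob_mid and seat below 0.005 m and z of knob_mid in the frame of seat below 0.0245 m and angle between knob_mid's own z axis and vertical below 0.12 rad), for 0.2 s.
2. with the knob home, the adjuster is turned clockwise until the electrodes touch (all of step 1 and value of joint adjuster below 0.09 rad), for 0.1 s.
At the end, for the whole second after the job is handed in: Knob home on the adjuster (within 5 mm of its axis, centre under 24.5 mm above the seat, tilt under 7 deg); adjuster two clicks open (47 to 73 deg from touching); every core present at rest in the tray (centre within 47 mm of its middle along each wall, under 32 mm above its floor) (all of step 1 and value of joint adjuster between 0.82 and 1.28 rad and x of core1_mid in the frame of tray_floor between -0.047 and 0.047 m and y of core1_mid in the frame of tray_floor between -0.047 and 0.047 m and z of each of core1_mid, core2_mid, core3_mid, core4_mid in the frame of tray_floor below 0.032 m and x of core2_mid in the frame of tray_floor between -0.047 and 0.047 m and y of core2_mid in the frame of tray_floor between -0.047 and 0.047 m and x of core3_mid in the frame of tray_floor between -0.047 and 0.047 m and y of core3_mid in the frame of tray_floor between -0.047 and 0.047 m and x of core4_mid in the frame of tray_floor between -0.047 and 0.047 m and y of core4_mid in the frame of tray_floor between -0.047 and 0.047 m).
It fails at once if the grounding bar is shifted more than 30 mm (distance of ground_bar from where it was at the start of the episode above 0.03 m).
It fails at once if the mica capacitor is shifted more than 30 mm (distance of mica_cap from where it was at the start of the episode above 0.03 m).
It fails at once if the crystal holder is shifted more than 30 mm (distance of crystal from where it was at the start of the episode above 0.03 m).
It fails at once if the spanner is shifted more than 30 mm (distance of spanner from where it was at the start of the episode above 0.03 m).
Of core1, core2, core3, core4 only 2 to 4 are there at a start; the rules pass over those that are not, and their reading is None.
At some moment in a run one of core1, core2, core3, core4 may be knocked a few centimetres aside while the robot is not near it.
Once in a run the grip may slacken for a moment while it holds something.
It also fails if it takes over 210 s, if anything falls off the work surface, if the arm or the gripper's body presses on something with over 40 N, if the wrist force passes 120 N, or if a joint passes its speed limit or range.

### The arm

A 6-joint arm with a two-finger parallel gripper is mounted at the origin on the work surface. World frame = base frame: x ahead of the robot, y to its left, z up, the work surface at z = 0. Lengths are in m, angles in rad, forces in N, time in s.
With the tool pointing down it reaches from about 0.15 to 0.775 m from the base axis. Payload 6.1 kg.
Tool frame: the origin (TCP) lies at the very end of the fingers, on their centre line; the grasp point (between the pads) lies 19 mm behind it; z points along the fingers, y is the line along which they close (so a half turn about z gives the same grasp; the last joint's range is limited). The gripper opens to 85 mm and grips with 20 to 120 N. Pads are 22 mm wide; open, the fingers measure 114 mm over their backs; the gripper's body (76 mm by 85 mm) begins 54 mm behind the grasp point. The pads swing forward as they close: fully open they stand 13 mm farther back than shut.
Start: joints at [1.232, 0.126, -0.04, 1.405, 0, 1.571], TCP at [0.174, 0.495, 0.198] pointing down, gripper open.
Joint ranges: [-2.72, 2.72], [-0.95, 1.95], [-1.27, 1.35], [-1.78, 2.02], [-1.46, 1.47], [-3.14, 3.14]. Speed limits (rad/s): [2.39, 2.39, 3.01, 3.14, 3.14, 3.14].

### API

Orientations are given as a rotation vector (axis times angle).
In Python, from rig import robot, read_camera, camera_model, order gives the robot as it stands.
- The arm moves only by the tool arm_command, never from a script. Its argument "increments" is a list of rows, each a list of 7 numbers: the opening in per cent of the stroke, from 0 (shut) to 100 (fully open), then the shift along the tool's x, y, z in mm, then the turn, a rotation vector about the tool's x, y, z in rad. A call has 1 to 8 rows; each row is the pose to reach, as a shift and turn from the pose commanded when the call began, along the tool's axes at that moment; what a row does not reach only later rows make up. A row lasts 1/10 s, in which the tool goes at most 50 mm and 8.59 degrees, less where a joint would pass 70% of its speed; a pose out of reach is approached as far as the arm can. A call with a gripper value outside its range is refused whole. The fingers move at their own pace and stop on an object; "force" is the grip in N (left out, the last holds). Time passes only in rows, so rows that repeat a pose let the fingers close. It gives the time, the measured TCP pose, the force, the opening and the grip force at its end, in the units of the state.
- robot.read_state(): the state, without advancing time (a new reading comes with each control period).
- read_camera(name): name is "scene" or "top"; returns (picture, depth): 480x640x3 uint8, blue, green, red; 480x640 float32, m along the optical axis (not along the pixel's ray), 0 where there is no reading.
- camera_model(name): a dict with "K" (3x3 intrinsics, pixels), "rvec" (rotation vector, rad) and "tvec" (3), from world to camera coordinates, as OpenCV has them. Camera axes: x right, y down, z forward; pixel columns grow to the right and rows downward; lengths in m; the calibration is good to about 2 mm. A picture is of the moment at which its call begins. camera_model takes no time and is no camera call.
- order.sign_off(): hands the job in; it is judged then, once.
The state is a dict: "clock": time; "joint_pos": joint angles; "joint_vel": joint speeds; "tau": joint torques, N m; "ee_pos": TCP position; "tcp_rot": TCP orientation; "ft_force": force on the tool from outside, world axes, zero at the start; "wrist_torque": the same for the moment, N m; "gripper_width": opening from 0.0 (shut) to 1.0 (fully open); "gripper_force": force on a finger pad.
Only numpy, scipy, OpenCV 4.12 (cv2) and the standard library are available. Lean on these libraries where they do the work, as an engineer would, in place of code of your own. Each camera call takes 0.05 s, during which the arm holds its last target. There are 200 camera calls.

## Working session

There is one attempt and no reset: what is moved stays moved. The work goes in short steps, Python scripts to look and compute and a tool call to move; the robot and the scene stay as the last step left them, time stands still between calls to the robot, and variables do not carry over. Pictures are saved under pics/ and viewed, at most 14 in all, crops included, and the job is handed in when it is done.

Besides the shell and the picture viewer there is one more tool, called after ">>>" as name([rows], argument=value, ...), one row to a line, values as JSON. arm_command: Moves the arm, as the interface text tells. Its arguments: {"type":"object","properties":{"increments":{"type":"array","items":{"type":"array","items":{"type":"number"}}},"force":{"type":"number"}},"required":["increments"]}

```bash
mkdir -p pics; ls; cat > h.py <<'E'
import numpy as np, cv2
from rig import robot, read_camera, camera_model, order
def cam(n):
    m=camera_model(n);return np.array(m["K"]),cv2.Rodrigues(np.array(m["rvec"],float))[0],np.array(m["tvec"],float).ravel()
def ray(n,u,v,z):
    K,R,t=cam(n);d=R.T@np.linalg.inv(K)@np.array([u,v,1.]);c=-R.T@t
    return c+d*(z-c[2])/d[2]
def world(n,dep):
    K,R,t=cam(n);v,u=np.mgrid[:480,:640]
    p=np.stack([(u-K[0,2])/K[0,0]*dep,(v-K[1,2])/K[1,1]*dep,dep],-1)
    return (p-t)@R
def pix(n,p):
    K,R,t=cam(n);q=K@(R@np.array(p)+t);return q[:2]/q[2]
E
python3 - <<'E'
from h import *
for n in("scene","top"):
    p,d=read_camera(n);cv2.imwrite(f"pics/{n}0.png",p);np.save(n+"0.npy",d)
    K,R,t=cam(n);print(n,K[0,0],-R.T@t,R.round(2).tolist())
s=robot.read_state();print(s)
E
```

```text
pics
scene 618.3808675645765 [1.2762633  0.28414089 0.81817221] [[-0.48, 0.88, 0.02], [0.6, 0.34, -0.73], [-0.64, -0.34, -0.69]]
top 511.21748660478113 [ 0.4594642  -0.05631098  0.99582077] [[-0.01, -1.0, 0.03], [-0.99, 0.01, -0.12], [0.12, -0.03, -0.99]]
{'clock': 0.1, 'joint_pos': array([ 1.23201259e+00,  1.26356402e-01, -4.05040323e-02,  1.40539269e+00,
       -3.72499375e-05,  1.57073619e+00]), 'joint_vel': array([ 0.00090527, -0.00093663,  0.00204968,  0.00157119, -0.00069418,
       -0.00087689]), 'tau': array([-1.25940223e-03, -4.36905134e+01,  3.53605556e+01,  1.36426606e-02,
        9.43027544e-06, -6.87445876e-06]), 'ee_pos': array([0.17435393, 0.49476809, 0.19718847]), 'tcp_rot': array([-5.29490459e-01, -3.09643771e+00,  2.26528770e-03]), 'ft_force': array([0.59013358, 0.35441878, 0.03636347]), 'wrist_torque': array([-0.0498582 , -0.03736327,  0.08931631]), 'gripper_force': 0.0, 'gripper_width': 0.9956261260874167}
```

View pics/top0.png

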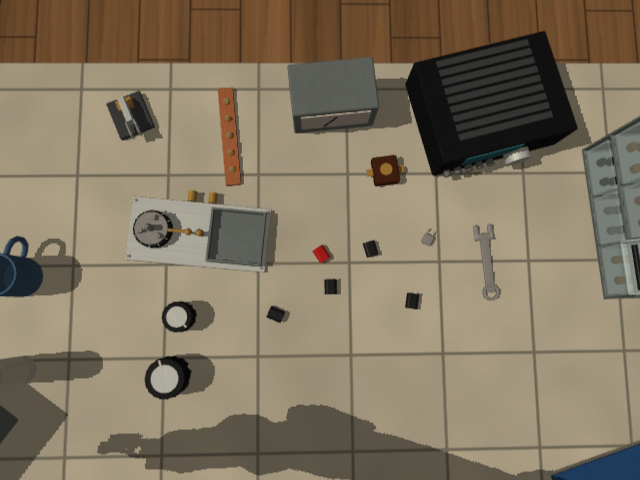

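View pics/scene0.png

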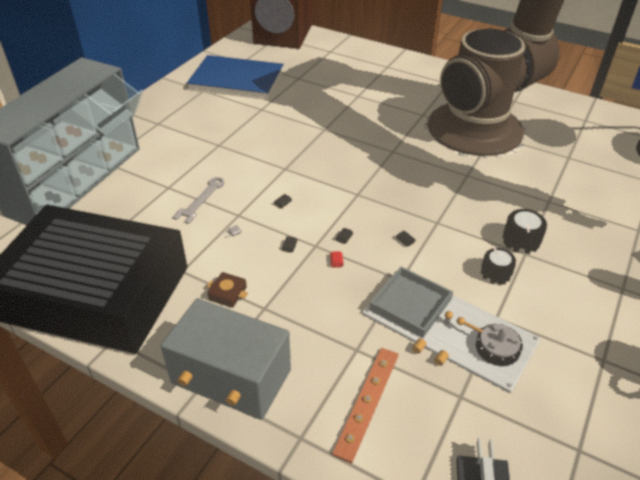

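Top view: arrester with its adjuster at (153,229) and tray at (239,238). Four dark cores are at (371,248), (331,286), (277,314) and (412,300), with a red decoy at (321,254). The small knob is at (179,317) and the large one at (167,377). The scene view agrees.

```bash
cat >> h.py <<'E'
def rectmask(m,n,z):
    "contour of mask -> min area rect in world plane z"
    out=[]
    for c in cv2.findContours(m,cv2.RETR_EXTERNAL,cv2.CHAIN_APPROX_NONE)[0]:
        if cv2.contourArea(c)<40: continue
        w=np.array([ray(n,u,v,z)[:2] for u,v in c[:,0]])*1000
        r=cv2.minAreaRect(w.astype(np.float32));out.append((c,r))
    return out
def cores(p,box=(200,215,460,335)):
    m=(p.max(2)<70).astype(np.uint8);k=np.zeros_like(m);x0,y0,x1,y1=box;k[y0:y1,x0:x1]=m[y0:y1,x0:x1]
    return rectmask(k,"top",.012)
E
python3 - <<'E'
from h import *
p=cv2.imread("pics/top0.png");d=np.load("top0.npy");W=world("top",d)
for c,r in cores(p):print("core",c[:,0].mean(0),np.round(r[0],1),np.round(r[1],1),round(r[2]), 'z',W[int(c[:,0,1].mean()),int(c[:,0,0].mean())].round(3))
# knobs: points with z near 42 by depth
for nm,(u,v,h) in dict(small=(179,317,40),large=(167,377,50)).items():
    s=W[v-h//1+5:v+h-5,u-h+5:u+h-5].reshape(-1,3);z=np.percentile(s[:,2],95);q=s[s[:,2]>z-.004]
    (cx,cy),rr=cv2.minEnclosingCircle((q[:,:2]*1000).astype(np.float32));print(nm,z,cx,cy,rr,q.mean(0))
# arrester
s=W[195:275,120:275].reshape(-1,3)
t=W[190:265,120:185].reshape(-1,3);q=t[(t[:,2]>.029)&(t[:,2]<.042)];print("flange",cv2.minEnclosingCircle((q[:,:2]*1000).astype(np.float32)),q.mean(0),np.percentile(t[:,2],[50,90,99,100]))
q=t[t[:,2]>.046];print("spigot",len(q),q.mean(0) if len(q) else 0)
q=W[195:280,195:280].reshape(-1,3);q=q[(q[:,2]>.022)&(q[:,2]<.032)];print("traywalls",cv2.minAreaRect((q[:,:2]*1000).astype(np.float32)))
a=np.hstack([cv2.resize(p[190:270,115:195],(480,480),interpolation=2),cv2.resize(p[295:335,160:200],(300,300),interpolation=2)]) if 0 else None
A=cv2.resize(p[190:280,120:275],None,fx=5,fy=5,interpolation=cv2.INTER_CUBIC);cv2.imwrite("pics/a.png",A)
E
```

```text
core [275.60869565 313.56521739] [445.8  11.2] [29.5 23.4] 66 z [0.447 0.012 0.012]
core [411.96 300.46] [ 467.7 -250.2] [24.  28.1] 80 z [ 0.468 -0.248  0.015]
core [330.5        286.45833333] [497.1 -93.9] [21.2 26.8] 89 z [ 0.497 -0.093  0.016]
core [370.43478261 248.56521739] [ 568.4 -172.5] [28.3 23.8] 15 z [ 0.57  -0.172  0.011]
core [214.24271845 236.3592233 ] [595.2 129.2] [17.4 85.6] 84 z [0.596 0.13  0.011]
small 0.0427526792300067 447.4830322265625 80.53478240966797 137.36935424804688 [0.44287494 0.18462552 0.06433891]
large 0.0550078968622291 385.3597106933594 89.3128662109375 163.3946533203125 [0.33579243 0.20178233 0.06972511]
flange ((609.921142578125, 230.4574432373047), 48.368316650390625) [0.60850302 0.24249979 0.03234352] [0.00766067 0.03193208 0.05214463 0.99582077]
spigot 65 [0.55342773 0.13316113 0.40087172]
traywalls ((601.2770385742188, 96.84617614746094), (127.19684600830078, 118.80829620361328), 84.01795959472656)
```

View pics/a.png

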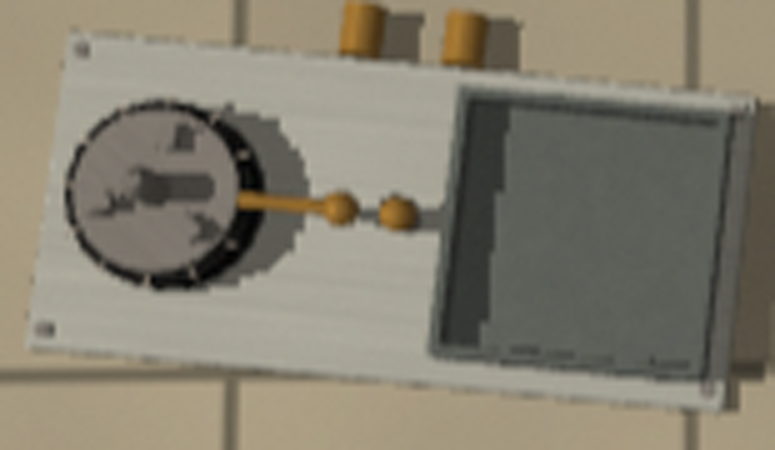

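```bash
python3 - <<'E'
from h import *
p=cv2.imread("pics/top0.png");d=np.load("top0.npy");W=world("top",d);W[d==0]=np.nan
def circ(u,v,h,z0,z1):
    t=W[v-h:v+h,u-h:u+h].reshape(-1,3);t=t[(t[:,2]>z0)&(t[:,2]<z1)]
    m=np.median(t[:,:2],0);t=t[np.hypot(*(t[:,:2]-m).T)<.05]
    e=(t[:,:2].min(0)+t[:,:2].max(0))/2;print(u,v,len(t),'mean',t.mean(0).round(4),'mid',e.round(4),'size',np.ptp(t[:,:2],axis=0).round(4))
circ(179,317,25,.038,.048);circ(167,377,30,.045,.065)
circ(153,229,25,.030,.036);circ(153,229,25,.036,.044);circ(153,229,25,.046,.070)
t=W[190:285,195:285].reshape(-1,3);t=t[(t[:,2]>.02)&(t[:,2]<.032)];r=cv2.minAreaRect((t[:,:2]*1000).astype(np.float32));print(r)
m=(np.abs(W[...,2]-.039)<.0025)
m=m[205:255,128:180];v,u=np.nonzero(m)
for a,b in zip(v+205,u+128):print((b,a),(W[a,b]*1000).round(0).tolist(),end=' ')
# base outline corners, crop px/5+offset
C=[(72,35),(755,100),(725,410),(30,345)]
w=np.array([ray("top",120+x/5,190+y/5,.008)[:2] for x,y in C])*1000;print(w.round(1),w.mean(0),[np.linalg.norm(w[i]-w[i-1]) for i in range(4)])
K=cv2.resize(p[290:345,150:210],None,fx=8,fy=8,interpolation=cv2.INTER_CUBIC);cv2.imwrite("pics/k.png",K)
for x,y in[(183,137),(112,205),(208,232)]:print(ray("top",120+x/5,190+y/5,.039)*1000)
for x,y in[(340,208),(398,213)]:print('ball',ray("top",120+x/5,190+y/5,.028)*1000)
E
```

```text
179 317 728 mean [0.4424 0.1903 0.0419] mid [0.4425 0.1914] size [0.0548 0.0567]
167 377 1354 mean [0.3342 0.2054 0.0539] mid [0.3338 0.2067] size [0.0719 0.0735]
153 229 651 mean [0.6084 0.2437 0.0322] mid [0.6115 0.2362] size [0.0653 0.0807]
153 229 75 mean [0.6099 0.2458 0.0387] mid [0.6117 0.245 ] size [0.0515 0.0512]
153 229 41 mean [0.6084 0.2441 0.0526] mid [0.609  0.2445] size [0.0116 0.0107]
((608.1382446289062, 96.12721252441406), (127.19684600830078, 132.60560607910156), 84.01795959472656)
(np.int64(148), np.int64(213)) [637.0, 250.0, 37.0] (np.int64(152), np.int64(215)) [633.0, 241.0, 40.0] (np.int64(153), np.int64(215)) [633.0, 240.0, 38.0] (np.int64(154), np.int64(215)) [633.0, 238.0, 38.0] (np.int64(155), np.int64(215)) [633.0, 236.0, 40.0] (np.int64(152), np.int64(216)) [631.0, 241.0, 39.0] (np.int64(153), np.int64(216)) [631.0, 239.0, 40.0] (np.int64(154), np.int64(216)) [631.0, 238.0, 37.0] (np.int64(155), np.int64(216)) [631.0, 236.0, 39.0] (np.int64(151), np.int64(217)) [629.0, 243.0, 40.0] (np.int64(152), np.int64(217)) [629.0, 241.0, 40.0] (np.int64(153), np.int
[... 2414 characters left out ...]
, 37.0] (np.int64(157), np.int64(236)) [593.0, 232.0, 37.0] (np.int64(159), np.int64(236)) [593.0, 227.0, 38.0] (np.int64(157), np.int64(237)) [591.0, 231.0, 38.0] (np.int64(158), np.int64(237)) [591.0, 229.0, 40.0] (np.int64(159), np.int64(237)) [591.0, 227.0, 38.0] [[674.5 286. ]
 [646.9  20.5]
 [525.6  32. ]
 [553.4 298. ]] [600.10230107 159.11093925] [np.float64(121.75096986043225), np.float64(266.92235428424647), np.float64(121.85335845079899), np.float64(267.51353050019577)]
[628.43577343 232.63540224  39.        ]
[602.80874428 258.30586483  39.        ]
[592.28713739 222.38604054  39.        ]
ball [602.58096842 176.1177939   28.        ]
ball [600.47576106 154.19872724  28.        ]
```

View pics/k.png

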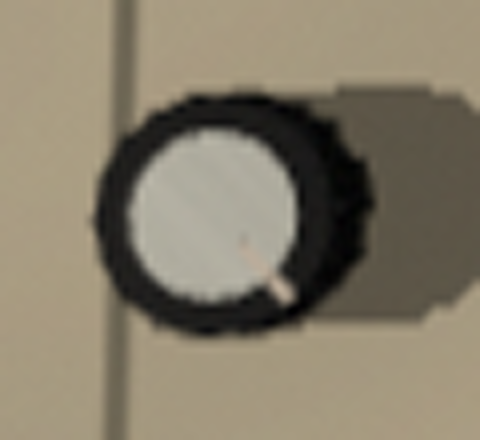

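Pointer is at about −138° (−18° mod 120); the keys from depth are at about −15° mod 120. Seat ≈ (609,244) and tray centre ≈ (592,84.5), arrester yaw −5.9°. I'll do the cores first.

```bash
cat >> h.py <<'E'
from scipy.spatial.transform import Rotation as Ro
def plan(x,y,z,phi):
    "target TCP mm, grip line angle deg (tool y) -> shift mm, turn rad in tool axes"
    s=robot.read_state();R=Ro.from_rotvec(s["tcp_rot"]).as_matrix();f=np.radians(phi)
    Y=np.array([np.cos(f),np.sin(f),0]);Z=np.array([0,0,-1.]);D=np.column_stack([np.cross(Y,Z),Y,Z])
    print("cur",(s["ee_pos"]*1000).round(1),"phi",np.degrees(np.arctan2(R[1,1],R[0,1])).round(1),"j6",s["joint_pos"][5].round(2),"F",s["ft_force"].round(1),"t",s["clock"],"w",round(s["gripper_width"],3))
    print("shift",(R.T@(np.array([x,y,z])-s["ee_pos"]*1000)).round(1),"turn",Ro.from_matrix(R.T@D).as_rotvec().round(3))
E
python3 -c "
from h import *
plan(446,11,120,-24)"
```

```text
cur [174.4 494.8 197.2] phi 70.6 j6 1.57 F [0.6 0.4 0. ] t 0.1 w 0.996
shift [-417.  -365.9   77.7] turn [-1.000e-03  1.000e-03  1.651e+00]
```

>>> arm_command([
  [60,-417,-366,78,0,0,1.65],
  [60,-417,-366,78,0,0,1.65],
  [60,-417,-366,78,0,0,1.65],
  [60,-417,-366,78,0,0,1.65],
  [60,-417,-366,78,0,0,1.65],
  [60,-417,-366,78,0,0,1.65],
  [60,-417,-366,78,0,0,1.65],
  [60,-417,-366,78,0,0,1.65],
], force=40)

```text
clock: 0.9
ee_pos: [0.3687, 0.1478, 0.1419]
tcp_rot: [2.192, 2.25, 0.001]
ft_force: [0.6, 0.7, 0.2]
gripper_width: 0.597
gripper_force: 0.0
```

```bash
python3 -c "
from h import *
plan(446,11,60,-24)"
```

```text
cur [368.7 147.8 141.9] phi 1.5 j6 1.93 F [0.6 0.7 0.2] t 0.9 w 0.597
shift [-138.8   73.6   81.9] turn [ 0.    -0.     0.445]
```

>>> arm_command([
  [60,-139,74,50,0,0,0.445],
  [60,-139,74,82,0,0,0.445],
  [60,-139,74,82,0,0,0.445],
  [60,-139,74,82,0,0,0.445],
  [60,-139,74,82,0,0,0.445],
  [60,-139,74,82,0,0,0.445],
])

```text
clock: 1.5
ee_pos: [0.4462, 0.0128, 0.0597]
tcp_rot: [-2.63, -1.716, 0.002]
ft_force: [-0.3, 0.1, 0.1]
gripper_width: 0.599
gripper_force: 0.0
```

```bash
python3 - <<'E'
from h import *
p,d=read_camera("top");W=world("top",d)
for c,r in cores(p):
    if 18<r[1][0]<45: print("core",np.round(r[0],1),np.round(r[1],1),round(r[2]))
plan(446,11,4,-24)
cv2.imwrite("pics/b.png",cv2.resize(p[250:350,220:440],None,fx=3,fy=3))
E
```

```text
core [ 467.3 -249.9] [23.9 28.5] 81
core [497.1 -93.9] [21.2 26.8] 89
core [461.1 -21.7] [ 22.8 108.2] 90
core [ 568.5 -172.4] [27.7 22.9] 17
cur [446.5  13.4  60.3] phi -23.7 j6 2.01 F [ 0.1  0.7 -0.1] t 1.55 w 0.602
shift [-2.4  0.6 56.3] turn [-0.001 -0.     0.006]
```

View pics/b.png

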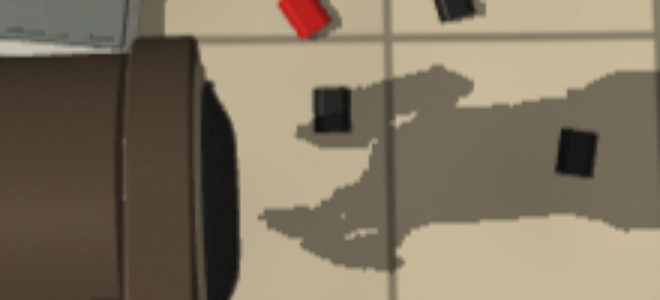

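The wrist hides the core being grasped. The other three haven't moved, so I'm descending.

>>> arm_command([
  [60,-1,0,30,0,0,0],
  [60,-1,0,57,0,0,0],
  [60,-1,0,57,0,0,0],
  [60,-1,0,57,0,0,0],
  [10,-1,0,57,0,0,0],
  [10,-1,0,57,0,0,0],
  [10,-1,0,57,0,0,0],
  [10,-1,0,57,0,0,0],
])

```text
clock: 2.35
ee_pos: [0.4469, 0.0123, 0.0038]
tcp_rot: [2.629, 1.718, 0.001]
ft_force: [-0.2, -0.1, 0.2]
gripper_width: 0.102
gripper_force: 0.0
```

>>> arm_command([
  [10,0,0,0,0,0,0],
  [10,0,0,-50,0,0,0],
  [10,0,0,-90,0,0,0],
  [10,0,0,-90,0,0,0],
])

```text
clock: 2.75
ee_pos: [0.4498, 0.0123, 0.0986]
tcp_rot: [2.626, 1.716, 0.012]
ft_force: [0.5, -0.1, -0.5]
gripper_width: 0.1
gripper_force: 0.0
```

```bash
python3 -c "
from h import *
plan(574,68,90,-6)"
```

```text
cur [449.8  12.3  98.6] phi -23.7 j6 2.01 F [ 0.5 -0.1 -0.5] t 2.75 w 0.1
shift [100.8  91.3   9.7] turn [ 0.008 -0.002 -0.308]
```

It closed on nothing, so I'm moving aside to look.

>>> arm_command([
  [60,150,60,-60,0,0,0],
  [60,150,60,-60,0,0,0],
  [60,150,60,-60,0,0,0],
  [60,150,60,-60,0,0,0],
])

```text
clock: 3.15
ee_pos: [0.5643, 0.1281, 0.1539]
tcp_rot: [2.628, 1.721, 0.003]
ft_force: [-0.2, -0.1, -1.2]
gripper_width: 0.601
gripper_force: 0.0
```

```bash
python3 - <<'E'
from h import *
p,d=read_camera("scene");cv2.imwrite("pics/c.png",p)
p,d=read_camera("top")
for c,r in cores(p): print("core",np.round(r[0],1),np.round(r[1],1),round(r[2]))
print(robot.read_state()["ee_pos"])
E
```

```text
core [445.2  11.8] [28.8 22. ] 66
core [ 467.5 -250.2] [23.  27.4] 81
core [497.1 -93.9] [21.2 26.8] 89
core [ 569.  -171.9] [28.8 23.5] 17
[0.56374596 0.12762424 0.15312871]
```

View pics/c.png

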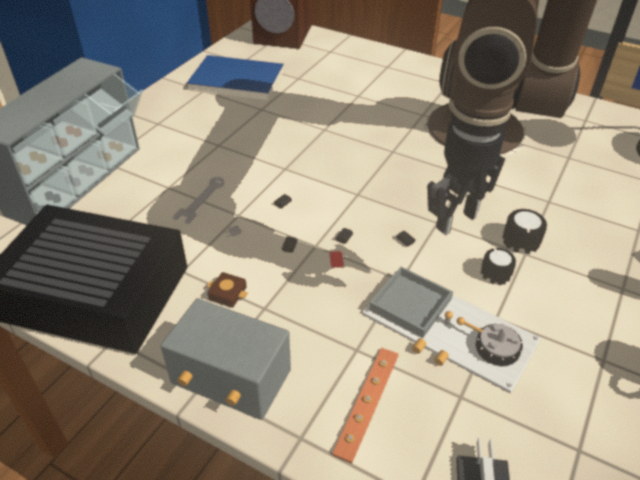

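```bash
python3 - <<'E'
from h import *
s=robot.read_state();e=s["ee_pos"];print(s["joint_pos"],s["tcp_rot"]);R=Ro.from_rotvec(s["tcp_rot"]).as_matrix()
for n in("scene","top"):
    print(n,pix(n,e),[pix(n,e+R@[0,q,0]) for q in(-.026,.026)],"core",pix(n,[.445,.0118,.007]))
p,d=read_camera("top");W=world("top",d);W[d==0]=np.nan
cv2.imwrite("pics/d.png",p[120:420,60:460])
for u,v in[(405,239),(500,265),(525,225)]:
    dd=np.load("scene0.npy");print(world("scene",dd)[v,u])
E
```

```text
[ 2.22497754e-01  2.28116916e-01 -1.41399696e-02  1.32729942e+00
  2.38294078e-04  2.20404094e+00] [2.62760543e+00 1.72161733e+00 1.95551361e-03]
scene [452.15506721 241.16448515] [array([463.64998387, 234.39837349]), array([440.37682516, 248.09736715])] core [404.98382716 238.41237997]
top [199.01757791 243.7037539 ] [array([192.41363916, 258.15806664]), array([205.57256276, 229.35658859])] core [275.56012644 314.03075898]
[0.45171274 0.01419386 0.01210458]
[0.45842724 0.19604306 0.04020946]
[0.34748364 0.20659538 0.05279094]
```

View pics/d.png

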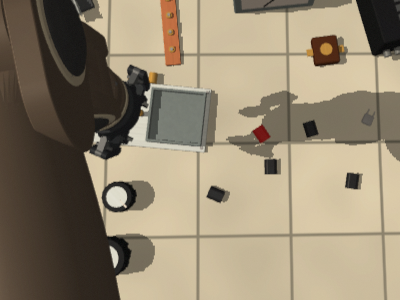

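```bash
python3 - <<'E'
from h import *
p,d=read_camera("scene");W=world("scene",d);e=robot.read_state()["ee_pos"];R=Ro.from_rotvec(robot.read_state()["tcp_rot"]).as_matrix()
print(e)
T=(W-e)@R*1000   # in tool frame
m=(d>0)&(np.abs(T[...,0])<80)&(np.abs(T[...,1])<80)&(T[...,2]>-60)&(T[...,2]<40)
q=T[m];print(len(q),q[:,2].max())
for z in range(-60,20,5):
    a=q[(q[:,2]>=z)&(q[:,2]<z+5)]
    if len(a):print(z,len(a),a[:,:2].min(0).round(),a[:,:2].max(0).round(),a.mean(0).round())
cv2.imwrite("pics/e.png",cv2.resize(p[120:270,390:530],None,fx=4,fy=4))
E
```

```text
[0.5610674  0.12547812 0.15218032]
323 -35.123643464015714
-60 82 [-12. -32.] [12. 42.] [  3.   2. -58.]
-55 73 [ -9. -40.] [12. 40.] [  4.   7. -52.]
-50 76 [-12. -39.] [12. 41.] [  3.   5. -48.]
-45 56 [-12. -31.] [12. 39.] [  3.  -6. -43.]
-40 36 [-10. -31.] [10. 34.] [  2.  -9. -38.]
```

View pics/e.png

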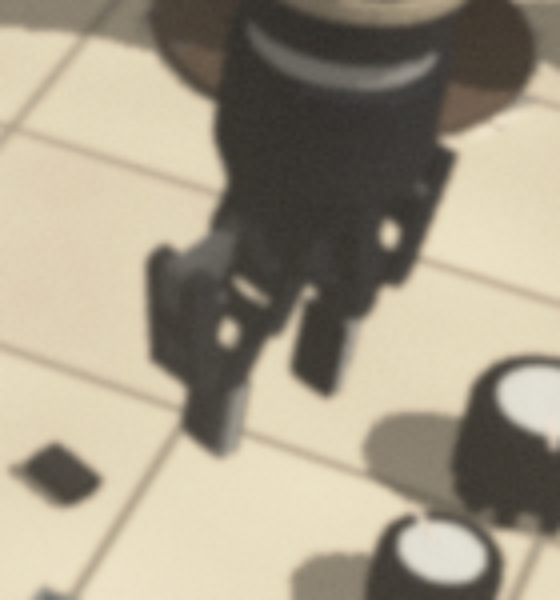

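Depth from the scene camera puts the real fingertips about 35 mm behind the reported TCP at 60% opening, so the grip closed above the core. I'll measure that offset at the openings I need.

>>> arm_command([
  [28,0,0,0,0,0,0],
  [28,0,0,0,0,0,0],
  [28,0,0,0,0,0,0],
  [28,0,0,0,0,0,0],
  [28,0,0,0,0,0,0],
])

```text
clock: 3.85
ee_pos: [0.5614, 0.1253, 0.1534]
tcp_rot: [2.63, 1.718, 0.0]
ft_force: [0.7, -0.3, -0.3]
gripper_width: 0.28
gripper_force: 0.0
```

```bash
cat >> h.py <<'E'
def tips():
    p,d=read_camera("scene");W=world("scene",d);s=robot.read_state();e=s["ee_pos"];R=Ro.from_rotvec(s["tcp_rot"]).as_matrix()
    T=(W-e)@R*1000
    m=(d>0)&(np.abs(T[...,0])<20)&(np.abs(T[...,1])<70)&(T[...,2]>-60)&(T[...,2]<40)&(W[...,2]>.06)
    q=T[m];zs=np.sort(q[:,2]);print("tips w",s["gripper_width"],"zmax",zs[-5:].round(1))
    for g in(1,-1):
        a=q[(q[:,1]*g>2)&(q[:,2]>-50)];print(g,len(a),a[:,1].min().round(1),a[:,1].max().round(1),"x",a[:,0].min().round(1),a[:,0].max().round(1), "z",np.sort(a[:,2])[-3:].round(1))
E
python3 -c "
from h import *
tips();plan(445.5,11.5,30,-24)"
```

```text
tips w 0.27883586401542354 zmax [-32.4 -32.3 -32.2 -31.8 -31.1]
1 97 10.6 26.1 x -7.8 10.6 z [-32.4 -31.8 -31.1]
-1 102 -23.6 -9.4 x -7.8 11.7 z [-32.8 -32.3 -32.2]
cur [561.5 125.4 153.3] phi -23.7 j6 2.2 F [ 0.4  0.5 -1.4] t 3.9 w 0.279
shift [-150.9  -60.5  123.3] turn [ 0.    -0.     0.006]
```

>>> arm_command([
  [55,-151,-60,60,0,0,0],
  [55,-151,-60,100,0,0,0],
  [55,-151,-60,123,0,0,0],
  [55,-151,-60,123,0,0,0],
  [55,-151,-60,123,0,0,0],
  [55,-151,-60,123,0,0,0],
  [55,-151,-60,123,0,0,0],
])

```text
clock: 4.6
ee_pos: [0.448, 0.0116, 0.0316]
tcp_rot: [2.629, 1.718, 0.004]
ft_force: [-0.7, -0.4, -0.0]
gripper_width: 0.55
gripper_force: 0.0
```

```bash
python3 -c "
from h import *
tips();plan(445.5,11.5,-27,-24)"
```

```text
tips w 0.5475076486523667 zmax [-35.3 -34.5 -33.9 -33.6 -33.3]
1 54 23.9 37.5 x -9.7 10.9 z [-35.7 -35.5 -35.3]
-1 69 -35.9 -20.9 x -13.9 12.2 z [-33.9 -33.6 -33.3]
cur [448.5  11.9  31.9] phi -23.6 j6 2.01 F [-0.2 -0.1  1.4] t 4.65 w 0.548
shift [-1.6 -2.8 58.9] turn [ 0.003 -0.002  0.006]
```

>>> arm_command([
  [55,-2,-2,30,0,0,0],
  [55,-2,-2,58,0,0,0],
  [55,-2,-2,58,0,0,0],
  [55,-2,-2,58,0,0,0],
  [10,-2,-2,58,0,0,0],
  [10,-2,-2,58,0,0,0],
  [10,-2,-2,58,0,0,0],
  [10,-2,-2,58,0,0,0],
])

```text
clock: 5.45
ee_pos: [0.4453, 0.0106, -0.0259]
tcp_rot: [2.628, 1.718, 0.006]
ft_force: [-0.6, 0.4, 7.0]
gripper_width: 0.26
gripper_force: 39.5
```

>>> arm_command([
  [10,0,0,-40,0,0,0],
  [10,0,0,-80,0,0,0],
  [10,0,0,-100,0,0,0],
  [10,0,0,-100,0,0,0],
])

```text
clock: 5.85
ee_pos: [0.4462, 0.0104, 0.0763]
tcp_rot: [2.626, 1.717, 0.01]
ft_force: [0.1, 0.4, -1.2]
gripper_width: 0.266
gripper_force: 39.6
```

```bash
python3 -c "
from h import *
plan(571,67,0,-6)"
```

```text
cur [446.2  10.4  76.3] phi -23.7 j6 2.01 F [ 0.1  0.4 -1.2] t 5.85 w 0.266
shift [101.7  91.1  77.2] turn [ 0.007 -0.002 -0.308]
```

>>> arm_command([
  [10,102,91,10,0,0,-0.31],
  [10,102,91,10,0,0,-0.31],
  [10,102,91,10,0,0,-0.31],
  [10,102,91,50,0,0,-0.31],
  [10,102,91,76,0,0,-0.31],
  [10,102,91,76,0,0,-0.31],
  [10,102,91,76,0,0,-0.31],
  [10,102,91,76,0,0,-0.31],
])

```text
clock: 6.65
ee_pos: [0.5686, 0.0672, -0.0022]
tcp_rot: [2.332, 2.103, 0.003]
ft_force: [1.4, 0.0, 0.5]
gripper_width: 0.264
gripper_force: 39.7
```

>>> arm_command([
  [50,0,0,0,0,0,0],
  [50,0,0,0,0,0,0],
  [50,0,0,0,0,0,0],
  [50,0,0,-50,0,0,0],
  [50,0,0,-90,0,0,0],
  [50,0,0,-90,0,0,0],
])

```text
clock: 7.25
ee_pos: [0.5713, 0.0676, 0.0928]
tcp_rot: [2.329, 2.1, 0.013]
ft_force: [0.7, -0.3, -0.3]
gripper_width: 0.499
gripper_force: 0.0
```

```bash
python3 -c "
from h import *
plan(497,-94,30,89)"
```

```text
cur [571.3  67.6  92.8] phi -5.9 j6 1.79 F [ 0.7 -0.3 -0.3] t 7.25 w 0.499
shift [-168.6  -57.9   61.8] turn [ 0.01   0.007 -1.656]
```

>>> arm_command([
  [55,-169,-58,0,0,0,-0.085],
  [55,-169,-58,0,0,0,-0.085],
  [55,-169,-58,30,0,0,-0.085],
  [55,-169,-58,62,0,0,-0.085],
  [55,-169,-58,62,0,0,-0.085],
  [55,-169,-58,62,0,0,-0.085],
  [55,-169,-58,62,0,0,-0.085],
])

```text
clock: 7.95
ee_pos: [0.4937, -0.0946, 0.0252]
tcp_rot: [2.24, 2.201, 0.002]
ft_force: [0.2, -0.3, 1.0]
gripper_width: 0.549
gripper_force: 0.0
```

```bash
python3 - <<'E'
from h import *
p,d=read_camera("top")
for c,r in cores(p): print("core",np.round(r[0],1),np.round(r[1],1),round(r[2]))
plan(497,-94,-26,-1)
E
```

```text
core [ 438.5 -162.8] [55.2 74.8] 80
core [570.6  64.4] [40.1 23.5] 84
core [549.7 -25.6] [ 16.  133.9] 79
core [ 525.9 -157.7] [209.8 217.8] 90
core [595.2 130.1] [15.2 85.4] 84
cur [494.2 -94.4  25.5] phi -1.0 j6 1.4 F [-0.1  0.5 -0.1] t 8.0 w 0.545
shift [ 0.4  2.7 51.5] turn [0.002 0.    0.001]
```

>>> arm_command([
  [55,0,2,30,0,0,0],
  [55,0,2,51,0,0,0],
  [55,0,2,51,0,0,0],
  [55,0,2,51,0,0,0],
  [10,0,2,51,0,0,0],
  [10,0,2,51,0,0,0],
  [10,0,2,51,0,0,0],
  [10,0,2,51,0,0,0],
])

```text
clock: 8.8
ee_pos: [0.4963, -0.0949, -0.0249]
tcp_rot: [2.239, 2.2, 0.004]
ft_force: [-0.1, 1.1, 6.1]
gripper_width: 0.321
gripper_force: 39.7
```

>>> arm_command([
  [10,0,0,-40,0,0,0],
  [10,0,0,-80,0,0,0],
  [10,0,0,-100,0,0,0],
  [10,0,0,-100,0,0,0],
])

```text
clock: 9.2
ee_pos: [0.4973, -0.0955, 0.0774]
tcp_rot: [2.237, 2.197, 0.006]
ft_force: [-0.1, -0.3, -0.1]
gripper_width: 0.321
gripper_force: 39.8
```

```bash
python3 -c "
from h import *
plan(612,63,0,-6)"
```

```text
cur [497.3 -95.5  77.4] phi -1.0 j6 1.4 F [-0.1 -0.3 -0.1] t 9.2 w 0.321
shift [160.7 111.3  78. ] turn [0.007 0.001 0.087]
```

>>> arm_command([
  [10,161,111,0,0,0,0.087],
  [10,161,111,0,0,0,0.087],
  [10,161,111,0,0,0,0.087],
  [10,161,111,10,0,0,0.087],
  [10,161,111,50,0,0,0.087],
  [10,161,111,77,0,0,0.087],
  [10,161,111,77,0,0,0.087],
  [10,161,111,77,0,0,0.087],
])

```text
clock: 10.0
ee_pos: [0.6078, 0.0639, -0.0042]
tcp_rot: [-2.334, -2.101, 0.002]
ft_force: [0.3, -0.3, -0.1]
gripper_width: 0.318
gripper_force: 39.8
```

>>> arm_command([
  [50,0,0,0,0,0,0],
  [50,0,0,0,0,0,0],
  [50,0,0,0,0,0,0],
  [50,0,0,-50,0,0,0],
  [50,0,0,-90,0,0,0],
  [50,0,0,-90,0,0,0],
])

```text
clock: 10.6
ee_pos: [0.6124, 0.0643, 0.0937]
tcp_rot: [2.33, 2.097, 0.015]
ft_force: [0.3, -0.2, 0.2]
gripper_width: 0.498
gripper_force: 0.0
```

```bash
python3 -c "
from h import *
plan(569,-172,30,15)"
```

```text
cur [612.4  64.3  93.7] phi -6.0 j6 1.78 F [ 0.3 -0.2  0.2] t 10.6 w 0.498
shift [-239.7  -19.    62.9] turn [ 0.012 -0.    -0.367]
```

>>> arm_command([
  [55,-240,-19,0,0,0,-0.367],
  [55,-240,-19,0,0,0,-0.367],
  [55,-240,-19,0,0,0,-0.367],
  [55,-240,-19,30,0,0,-0.367],
  [55,-240,-19,62,0,0,-0.367],
  [55,-240,-19,62,0,0,-0.367],
  [55,-240,-19,62,0,0,-0.367],
  [55,-240,-19,62,0,0,-0.367],
])

```text
clock: 11.4
ee_pos: [0.5648, -0.1721, 0.0248]
tcp_rot: [1.912, 2.493, 0.001]
ft_force: [-0.8, -0.3, -0.2]
gripper_width: 0.552
gripper_force: 0.0
```

```bash
python3 - <<'E'
from h import *
p,d=read_camera("top")
for c,r in cores(p): print("core",np.round(r[0],1),np.round(r[1],1),round(r[2]))
cv2.imwrite("pics/f.png",p)
plan(569,-172,-26,15)
E
```

```text
core [570.6  65.3] [38.4 23.3] 84
core [ 501.7 -312.9] [ 59.8 198.9] 87
core [612.   62.5] [30.9 29.4] 90
core [ 609.5 -226.3] [11.6 54.5] 72
core [ 583.9 -161.6] [ 16.3 109.7] 73
core [596.2 130. ] [15.1 83.6] 84
cur [ 565.5 -171.7   25.4] phi 15.1 j6 1.01 F [0.5 0.6 0.3] t 11.45 w 0.545
shift [-1.1  3.3 51.5] turn [0.002 0.    0.001]
```

>>> arm_command([
  [55,0,2,30,0,0,0],
  [55,0,2,51,0,0,0],
  [55,0,2,51,0,0,0],
  [55,0,2,51,0,0,0],
  [10,0,2,51,0,0,0],
  [10,0,2,51,0,0,0],
  [10,0,2,51,0,0,0],
  [10,0,2,51,0,0,0],
])

```text
clock: 12.25
ee_pos: [0.568, -0.172, -0.0246]
tcp_rot: [1.91, 2.491, 0.004]
ft_force: [0.4, 2.8, 6.5]
gripper_width: 0.326
gripper_force: 39.7
```

>>> arm_command([
  [10,0,0,-40,0,0,0],
  [10,0,0,-80,0,0,0],
  [10,0,0,-100,0,0,0],
  [10,0,0,-100,0,0,0],
])

```text
clock: 12.65
ee_pos: [0.5689, -0.173, 0.0778]
tcp_rot: [1.908, 2.487, 0.004]
ft_force: [0.5, -0.6, -0.7]
gripper_width: 0.316
gripper_force: 39.7
```

```bash
python3 -c "
from h import *
plan(575,106,0,-6)"
```

```text
cur [ 568.9 -173.    77.8] phi 15.0 j6 1.01 F [ 0.5 -0.6 -0.7] t 12.65 w 0.316
shift [268.2  77.6  77.2] turn [0.007 0.003 0.367]
```

>>> arm_command([
  [10,268,78,0,0,0,0.367],
  [10,268,78,0,0,0,0.367],
  [10,268,78,0,0,0,0.367],
  [10,268,78,0,0,0,0.367],
  [10,268,78,0,0,0,0.367],
  [10,268,78,0,0,0,0.367],
  [10,268,78,40,0,0,0.367],
  [10,268,78,76,0,0,0.367],
])

```text
clock: 13.45
ee_pos: [0.5725, 0.1086, -0.0039]
tcp_rot: [2.331, 2.104, 0.002]
ft_force: [-0.3, -0.8, -1.2]
gripper_width: 0.32
gripper_force: 39.7
```

>>> arm_command([
  [10,0,0,0,0,0,0],
  [10,0,0,0,0,0,0],
  [50,0,0,0,0,0,0],
  [50,0,0,0,0,0,0],
  [50,0,0,0,0,0,0],
  [50,0,0,-50,0,0,0],
  [50,0,0,-90,0,0,0],
  [50,0,0,-90,0,0,0],
])

```text
clock: 14.25
ee_pos: [0.5763, 0.1075, 0.0945]
tcp_rot: [2.331, 2.097, 0.015]
ft_force: [1.4, 0.3, -0.1]
gripper_width: 0.502
gripper_force: 0.0
```

```bash
python3 -c "
from h import *
plan(467.5,-250,30,-10)"
```

```text
cur [576.3 107.5  94.5] phi -6.0 j6 1.86 F [ 1.4  0.3 -0.1] t 14.25 w 0.502
shift [-367.1  -71.3   62.5] turn [ 0.011 -0.004  0.069]
```

>>> arm_command([
  [55,-367,-71,0,0,0,0.07],
  [55,-367,-71,0,0,0,0.07],
  [55,-367,-71,0,0,0,0.07],
  [55,-367,-71,0,0,0,0.07],
  [55,-367,-71,0,0,0,0.07],
  [55,-367,-71,0,0,0,0.07],
  [55,-367,-71,0,0,0,0.07],
  [55,-367,-71,30,0,0,0.07],
])

```text
clock: 15.05
ee_pos: [0.4647, -0.2556, 0.0609]
tcp_rot: [2.404, 2.009, 0.004]
ft_force: [1.7, -0.2, -0.4]
gripper_width: 0.55
gripper_force: 0.0
```

```bash
python3 - <<'E'
from h import *
p,d=read_camera("top")
for c,r in cores(p): print("core",np.round(r[0],1),np.round(r[1],1),round(r[2]))
cv2.imwrite("pics/f.png",p)
plan(467.5,-250,-26,-10)
E
```

```text
core [ 487.9 -335.5] [13.6 52. ] 87
core [ 480.7 -289.7] [104.4 156. ] 87
core [574.2  81.4] [76.5 29.7] 87
core [612.   61.6] [32.9 29.4] 90
core [595.2 129.2] [17.2 85.6] 84
cur [ 460.8 -255.4   53.8] phi -10.3 j6 1.25 F [-2.5 -0.9 -3.7] t 15.1 w 0.549
shift [ 6.7  5.8 79.8] turn [-0.001  0.002 -0.006]
```

View pics/f.png

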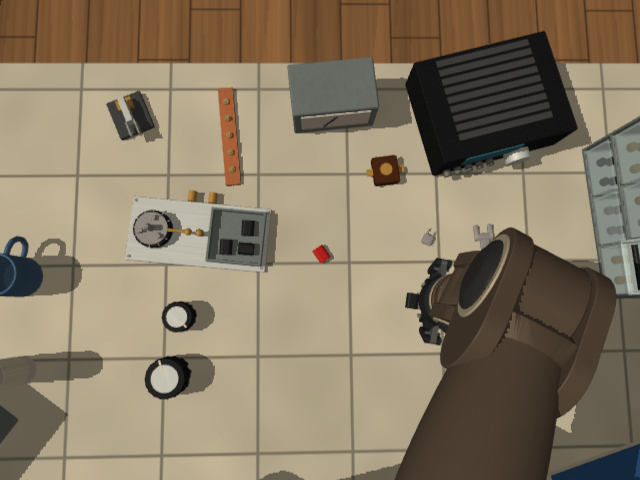

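Three cores are in the tray, at (228,247), (246,249) and (247,228). The last one is still at (411,300), beside the gripper.

>>> arm_command([
  [55,0,0,32,0,0,0],
  [55,0,0,32,0,0,0],
  [55,0,0,32,0,0,0],
  [55,0,0,32,0,0,0],
])

```text
clock: 15.5
ee_pos: [0.4641, -0.2507, 0.0267]
tcp_rot: [2.405, 2.019, 0.001]
ft_force: [0.5, 0.3, 0.2]
gripper_width: 0.548
gripper_force: 0.0
```

```bash
python3 -c "
from h import *
plan(467.5,-250,-26,-10)"
```

```text
cur [ 464.1 -250.7   26.7] phi -10.0 j6 1.25 F [0.5 0.3 0.2] t 15.5 w 0.548
shift [ 1.3  3.1 52.7] turn [0.002 0.001 0.   ]
```

>>> arm_command([
  [55,1,2,30,0,0,0],
  [55,1,2,52,0,0,0],
  [55,1,2,52,0,0,0],
  [55,1,2,52,0,0,0],
  [10,1,2,52,0,0,0],
  [10,1,2,52,0,0,0],
  [10,1,2,52,0,0,0],
  [10,1,2,52,0,0,0],
])

```text
clock: 16.3
ee_pos: [0.4668, -0.2506, -0.0247]
tcp_rot: [2.405, 2.017, 0.003]
ft_force: [-0.9, 0.2, 6.5]
gripper_width: 0.318
gripper_force: 39.6
```

>>> arm_command([
  [10,0,0,-40,0,0,0],
  [10,0,0,-80,0,0,0],
  [10,0,0,-100,0,0,0],
  [10,0,0,-100,0,0,0],
])

```text
clock: 16.7
ee_pos: [0.4678, -0.2513, 0.0777]
tcp_rot: [2.402, 2.014, 0.004]
ft_force: [-0.6, -0.6, -0.4]
gripper_width: 0.322
gripper_force: 39.8
```

```bash
python3 -c "
from h import *
plan(615,102,0,-6)"
```

```text
cur [ 467.8 -251.3   77.7] phi -10.0 j6 1.25 F [-0.6 -0.6 -0.4] t 16.7 w 0.322
shift [373.7  82.9  77.4] turn [ 0.007  0.003 -0.07 ]
```

>>> arm_command([
  [10,374,83,0,0,0,-0.07],
  [10,374,83,0,0,0,-0.07],
  [10,374,83,0,0,0,-0.07],
  [10,374,83,0,0,0,-0.07],
  [10,374,83,0,0,0,-0.07],
  [10,374,83,0,0,0,-0.07],
  [10,374,83,0,0,0,-0.07],
  [10,374,83,0,0,0,-0.07],
])

```text
clock: 17.5
ee_pos: [0.6126, 0.107, 0.0722]
tcp_rot: [-2.332, -2.104, 0.0]
ft_force: [1.4, -0.7, 0.7]
gripper_width: 0.322
gripper_force: 39.8
```

```bash
python3 -c "
from h import *
plan(615,102,0,-6)"
```

```text
cur [612.6 107.   72.2] phi -5.9 j6 1.85 F [ 1.4 -0.7  0.7] t 17.5 w 0.322
shift [-4.8  2.9 72.2] turn [-0.001 -0.     0.002]
```

>>> arm_command([
  [10,0,0,40,0,0,0],
  [10,0,0,72,0,0,0],
  [10,0,0,72,0,0,0],
  [50,0,0,72,0,0,0],
  [50,0,0,72,0,0,0],
  [50,0,0,72,0,0,0],
  [50,0,0,30,0,0,0],
  [50,0,0,-30,0,0,0],
])

```text
clock: 18.3
ee_pos: [0.6109, 0.1033, 0.0935]
tcp_rot: [-2.334, -2.1, 0.004]
ft_force: [1.4, 0.3, -0.3]
gripper_width: 0.499
gripper_force: 0.0
```

>>> arm_command([
  [95,-60,0,-30,0,0,-0.14],
  [95,-100,0,-30,0,0,-0.28],
  [95,-100,0,-30,0,0,-0.42],
  [95,-100,0,-30,0,0,-0.56],
  [95,-100,0,-30,0,0,-0.7],
  [95,-100,0,-30,0,0,-0.84],
  [95,-100,0,-30,0,0,-0.98],
  [95,-100,0,-30,0,0,-1.1],
])

```text
clock: 19.1
ee_pos: [0.6023, 0.0041, 0.125]
tcp_rot: [0.884, 3.012, 0.001]
ft_force: [0.1, -0.2, 0.5]
gripper_width: 0.946
gripper_force: 0.0
```

>>> arm_command([
  [95,0,0,0,0,0,-0.14],
  [95,0,0,0,0,0,-0.28],
  [95,0,0,0,0,0,-0.42],
  [95,0,0,0,0,0,-0.56],
  [95,0,0,0,0,0,-0.7],
  [95,0,0,0,0,0,-0.84],
  [95,0,0,0,0,0,-0.98],
  [95,0,0,0,0,0,-1.1],
])

```text
clock: 19.9
ee_pos: [0.6023, 0.0041, 0.125]
tcp_rot: [-0.821, 3.03, -0.001]
ft_force: [-0.2, -0.2, 0.0]
gripper_width: 0.95
gripper_force: 0.0
```

>>> arm_command([
  [95,0,0,0,0,0,-0.14],
  [95,0,0,0,0,0,-0.28],
  [95,0,0,0,0,0,-0.42],
  [95,0,0,0,0,0,-0.56],
  [95,0,0,0,0,0,-0.7],
  [95,0,0,0,0,0,-0.84],
  [95,0,0,0,0,0,-0.98],
  [95,0,0,0,0,0,-1.1],
])

```text
clock: 20.7
ee_pos: [0.6023, 0.0041, 0.125]
tcp_rot: [-2.284, 2.154, -0.003]
ft_force: [-0.2, 0.6, -0.2]
gripper_width: 0.952
gripper_force: 0.0
```

```bash
python3 - <<'E'
from h import *
p,d=read_camera("top");W=world("top",d);W[d==0]=np.nan
for c,r in cores(p): print("core",np.round(r[0],1),np.round(r[1],1),round(r[2]))
cv2.imwrite("pics/g.png",p)
t=W[292:342,154:204].reshape(-1,3);t=t[(t[:,2]>.038)&(t[:,2]<.048)];print("knob",len(t),t.mean(0),(t.min(0)+t.max(0))/2,np.ptp(t,axis=0))
plan(443,190.5,60,-121)
E
```

```text
core [521.7   6.7] [232.2  73.1] 2<stdin>:5: RuntimeWarning: Mean of empty slice.
  ret = um.true_divide(
Traceback (most recent call last):
ValueError: zero-size array to reduction operation minimum which has no identity
```

View pics/g.png

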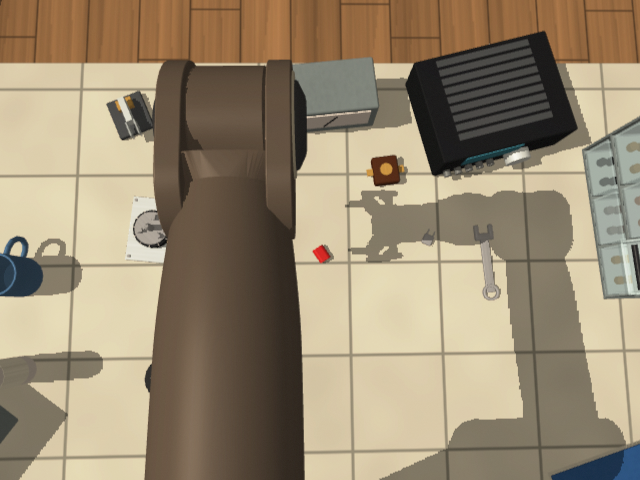

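```bash
python3 -c "
from h import *
plan(442.5,190.5,40,-121)"
```

```text
cur [602.3   4.1 125. ] phi -176.4 j6 -1.63 F [ 0.4 -0.5  0.7] t 20.75 w 0.949
shift [-196.   148.2   84.5] turn [-0.002 -0.001 -0.967]
```

>>> arm_command([
  [98,-196,148,0,0,0,-0.967],
  [98,-196,148,0,0,0,-0.967],
  [98,-196,148,0,0,0,-0.967],
  [98,-196,148,0,0,0,-0.967],
  [98,-196,148,0,0,0,-0.967],
  [98,-196,148,50,0,0,-0.967],
  [98,-196,148,84,0,0,-0.967],
  [98,-196,148,84,0,0,-0.967],
])

```text
clock: 21.55
ee_pos: [0.4405, 0.1914, 0.0364]
tcp_rot: [3.02, -0.854, -0.007]
ft_force: [-0.3, 0.5, 1.0]
gripper_width: 0.982
gripper_force: 0.0
```

>>> arm_command([
  [98,0,0,0,0,0,0],
  [98,0,0,0,0,0,0],
  [98,0,0,0,0,0,0],
])

```text
clock: 21.85
ee_pos: [0.4453, 0.1926, 0.0414]
tcp_rot: [-3.02, 0.856, -0.005]
ft_force: [0.2, -0.1, 0.5]
gripper_width: 0.983
gripper_force: 0.0
```

```bash
python3 - <<'E'
from h import *
tips()
plan(442.5,190.5,-9,-121)
p,d=read_camera("scene");cv2.imwrite("pics/i.png",cv2.resize(p[120:320,400:600],None,fx=3,fy=3))
W=world("scene",d);W[d==0]=np.nan
E
```

```text
tips w 0.9864988394950227 zmax [-46.  -45.  -45.  -44.9 -44.1]
1 18 42.1 47.5 x -8.5 9.5 z [-45.  -44.9 -44.1]
-1 10 -51.3 -40.2 x -1.8 11.1 z [-47.6 -46.1 -45. ]
cur [445.  192.5  41. ] phi -121.6 j6 -2.18 F [0.3 0.9 0.1] t 21.9 w 0.986
shift [-1.2  3.1 50. ] turn [-0.003 -0.002 -0.011]
```

View pics/i.png

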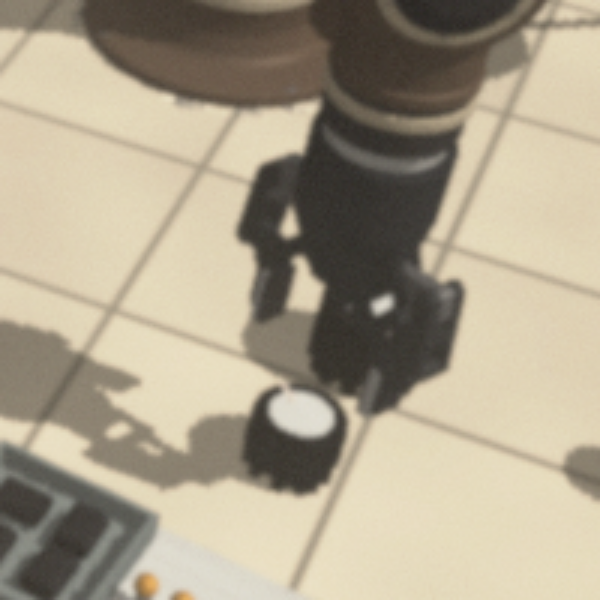

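All four cores are in the tray, and the fingers straddle the small knob.

>>> arm_command([
  [98,-1,2,30,0,0,0],
  [98,-1,2,50,0,0,0],
  [98,-1,2,50,0,0,0],
  [98,-1,2,50,0,0,0],
  [55,-1,2,50,0,0,0],
  [55,-1,2,50,0,0,0],
  [55,-1,2,50,0,0,0],
  [55,-1,2,50,0,0,0],
], force=60)

```text
clock: 22.75
ee_pos: [0.4427, 0.1915, -0.009]
tcp_rot: [-3.022, 0.853, -0.004]
ft_force: [-1.4, -1.2, 6.8]
gripper_width: 0.635
gripper_force: 62.2
```

>>> arm_command([
  [50,0,0,-40,0,0,0],
  [50,0,0,-80,0,0,0],
  [50,0,0,-120,0,0,0],
  [50,0,0,-120,0,0,0],
  [50,0,0,-120,0,0,0],
])

```text
clock: 23.25
ee_pos: [0.4424, 0.1914, 0.1104]
tcp_rot: [-3.022, 0.853, -0.003]
ft_force: [-0.7, -0.0, -1.5]
gripper_width: 0.631
gripper_force: 64.6
```

```bash
python3 -c "
from h import *
plan(608.7,244,110,-121)"
```

```text
cur [442.4 191.4 110.4] phi -121.5 j6 -2.18 F [-0.7 -0.  -1.5] t 23.25 w 0.631
shift [ 114.3 -131.8    0.9] turn [-0.002 -0.002 -0.009]
```

>>> arm_command([
  [50,114,-132,20,0,0,0.2],
  [50,114,-132,20,0,0,0.2],
  [50,114,-132,20,0,0,0.2],
  [50,114,-132,20,0,0,0.2],
  [50,114,-132,20,0,0,0.2],
  [50,114,-132,40,0,0,0.2],
  [50,114,-132,40,0,0,0.2],
  [50,114,-132,40,0,0,0.2],
])

```text
clock: 24.05
ee_pos: [0.6061, 0.2433, 0.0682]
tcp_rot: [2.921, -1.15, -0.004]
ft_force: [0.6, -0.4, -1.7]
gripper_width: 0.626
gripper_force: 64.5
```

```bash
python3 - <<'E'
from h import *
plan(608.7,244,31,-133)
p,d=read_camera("scene");cv2.imwrite("pics/j.png",cv2.resize(p[200:400,420:580],None,fx=3,fy=3))
W=world("scene",d);W[d==0]=np.nan
q=W[260:370,450:560].reshape(-1,3);a=q[(abs(q[:,2]-.095)<.012)]
print(len(a),(np.nanmin(a,0)+np.nanmax(a,0))/2,np.ptp(a,axis=0))
print(robot.read_state()["wrist_torque"])
E
```

```text
cur [606.1 243.3  68.2] phi -133.0 j6 -2.01 F [ 0.6 -0.4 -1.7] t 24.05 w 0.626
shift [ 1.5 -2.3 37.2] turn [0.003 0.001 0.   ]
306 [0.62257703 0.24206291 0.0949389 ] [0.02568539 0.05474273 0.02373004]
[ 0.02091326 -0.00732365  0.01840083]
```

View pics/j.png

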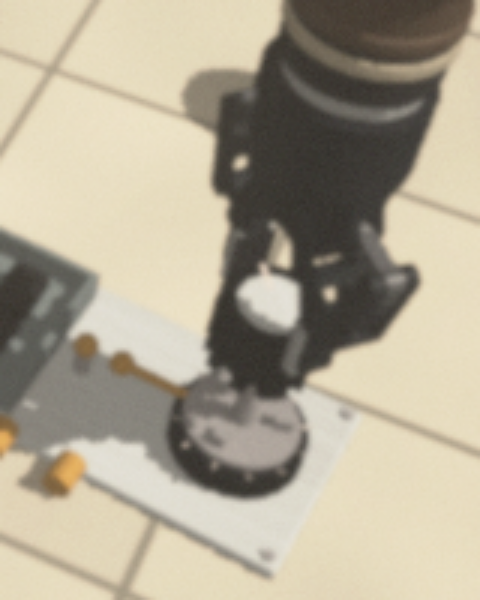

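>>> arm_command([
  [50,1.5,-2,8,0,0,0],
  [50,1.5,-2,15,0,0,0],
  [50,1.5,-2,20,0,0,0],
  [50,1.5,-2,24,0,0,0],
  [50,1.5,-2,27,0,0,0],
  [50,1.5,-2,30,0,0,0],
  [50,1.5,-2,32,0,0,0],
  [50,1.5,-2,32,0,0,0],
])

```text
clock: 24.9
ee_pos: [0.6101, 0.2444, 0.0369]
tcp_rot: [2.923, -1.151, -0.0]
ft_force: [-0.1, 0.6, -1.2]
gripper_width: 0.629
gripper_force: 64.5
```

```bash
python3 - <<'E'
from h import *
plan(608.7,244,31,-133);print(robot.read_state()["wrist_torque"])
E
```

```text
cur [610.1 244.4  36.9] phi -133.0 j6 -2.01 F [-0.1  0.6 -1.2] t 24.9 w 0.629
shift [-0.8  1.2  5.9] turn [0. 0. 0.]
[0.03152955 0.03128103 0.01762737]
```

Over the spigot without contact. Now lowering gently to the keys.

>>> arm_command([
  [50,-0.5,0.5,2,0,0,0],
  [50,-0.5,0.5,4,0,0,0],
  [50,-0.5,0.5,5,0,0,0],
  [50,-0.5,0.5,6,0,0,0],
  [50,-0.5,0.5,6.5,0,0,0],
  [50,-0.5,0.5,6.5,0,0,0],
])

```text
clock: 25.5
ee_pos: [0.6095, 0.2443, 0.0306]
tcp_rot: [2.923, -1.151, -0.0]
ft_force: [-0.1, -0.7, -1.0]
gripper_width: 0.633
gripper_force: 64.5
```

>>> arm_command([
  [50,0,0,0.5,0,0,0],
  [50,0,0,1,0,0,0],
  [50,0,0,1.5,0,0,0],
  [50,0,0,1.5,0,0,0],
])

```text
clock: 25.9
ee_pos: [0.6097, 0.2444, 0.03]
tcp_rot: [-2.923, 1.151, -0.001]
ft_force: [-2.0, -1.0, 4.5]
gripper_width: 0.632
gripper_force: 65.0
```

Contact at exactly the predicted key height. Turning anticlockwise in small steps.

>>> arm_command([
  [50,0,0,0,0,0,-0.03],
  [50,0,0,0,0,0,-0.06],
  [50,0,0,0,0,0,-0.09],
  [50,0,0,0,0,0,-0.12],
  [50,0,0,0,0,0,-0.14],
])

```text
clock: 26.4
ee_pos: [0.6102, 0.2446, 0.03]
tcp_rot: [-2.996, 0.941, -0.002]
ft_force: [-1.0, -0.6, 4.9]
gripper_width: 0.629
gripper_force: 65.1
```

>>> arm_command([
  [50,0,0,0.2,0,0,-0.03],
  [50,0,0,0.2,0,0,-0.06],
  [50,0,0,0.2,0,0,-0.09],
  [50,0,0,0.2,0,0,-0.09],
])

```text
clock: 26.8
ee_pos: [0.6104, 0.2447, 0.0299]
tcp_rot: [-3.035, 0.805, -0.003]
ft_force: [-0.4, -0.6, 5.8]
gripper_width: 0.627
gripper_force: 65.2
```

>>> arm_command([
  [50,0,0,0,0,0,-0.02],
  [50,0,0,0,0,0,-0.04],
  [50,0,0,0,0,0,-0.06],
  [50,0,0,0,0,0,-0.08],
])

```text
clock: 27.2
ee_pos: [0.6106, 0.2449, 0.0299]
tcp_rot: [-3.065, 0.683, -0.003]
ft_force: [-0.2, 1.2, 5.0]
gripper_width: 0.632
gripper_force: 65.2
```

>>> arm_command([
  [50,0,0,0,0,0,-0.02],
  [50,0,0,0,0,0,-0.04],
  [50,0,0,0,0,0,-0.06],
  [50,0,0,0,0,0,-0.08],
])

```text
clock: 27.6
ee_pos: [0.6088, 0.2444, 0.028]
tcp_rot: [3.091, -0.56, -0.003]
ft_force: [0.8, 1.6, -0.9]
gripper_width: 0.628
gripper_force: 64.6
```

```bash
python3 - <<'E'
from h import *
plan(608.7,244,31,-121);print(robot.read_state()["wrist_torque"])
E
```

```text
cur [608.8 244.4  28. ] phi -110.5 j6 -2.4 F [ 0.8  1.6 -0.9] t 27.6 w 0.628
shift [ 0.1  0.4 -3. ] turn [0.001 0.002 0.183]
[ 0.33911822 -0.09853954  0.04552088]
```

Dropped by 2 mm and the force has gone, so the keyways are over the keys. Lowering to seat it.

>>> arm_command([
  [50,0,0,1,0,0,0],
  [50,0,0,2,0,0,0],
  [50,0,0,3,0,0,0],
  [50,0,0,4,0,0,0],
  [50,0,0,5,0,0,0],
  [50,0,0,5,0,0,0],
])

```text
clock: 28.2
ee_pos: [0.6095, 0.2444, 0.0238]
tcp_rot: [-3.091, 0.563, 0.0]
ft_force: [0.7, 2.3, -2.4]
gripper_width: 0.631
gripper_force: 64.6
```

>>> arm_command([
  [50,0,0,0.5,0,0,0],
  [50,0,0,1,0,0,0],
  [50,0,0,1.5,0,0,0],
  [50,0,0,1.5,0,0,0],
])

```text
clock: 28.6
ee_pos: [0.6096, 0.2444, 0.0231]
tcp_rot: [-3.09, 0.563, -0.001]
ft_force: [-1.3, 1.1, 3.5]
gripper_width: 0.631
gripper_force: 65.1
```

Home: TCP z is 23.1, as predicted. The ball spacing suggests about 8 clicks (~240°). Turning clockwise.

>>> arm_command([
  [50,0,0,0,0,0,0.12],
  [50,0,0,0,0,0,0.24],
  [50,0,0,0,0,0,0.36],
  [50,0,0,0,0,0,0.48],
  [50,0,0,0,0,0,0.6],
  [50,0,0,0,0,0,0.72],
  [50,0,0,0,0,0,0.84],
  [50,0,0,0,0,0,0.96],
])

```text
clock: 29.4
ee_pos: [0.6101, 0.2444, 0.0235]
tcp_rot: [-2.479, 1.928, -0.003]
ft_force: [-3.2, -0.6, 11.7]
gripper_width: 0.633
gripper_force: 66.4
```

```bash
cat > st.py <<'E'
from h import *
plan(608.7,244,31,0);print(robot.read_state()["wrist_torque"])
E
python3 st.py
```

```text
cur [610.1 244.4  23.5] phi -165.8 j6 -1.44 F [-3.2 -0.6 11.7] t 29.4 w 0.633
shift [ 0.   1.4 -7.5] turn [ 1.000e-03 -3.000e-03 -2.893e+00]
[0.18489759 0.61306867 0.08009288]
```

>>> arm_command([
  [50,0,0,-0.6,0,0,0.12],
  [50,0,0,-0.6,0,0,0.24],
  [50,0,0,-0.6,0,0,0.36],
  [50,0,0,-0.6,0,0,0.48],
  [50,0,0,-0.6,0,0,0.6],
  [50,0,0,-0.6,0,0,0.72],
  [50,0,0,-0.6,0,0,0.84],
  [50,0,0,-0.6,0,0,0.96],
])

```text
clock: 30.2
ee_pos: [0.6097, 0.245, 0.0238]
tcp_rot: [-1.305, 2.857, 0.001]
ft_force: [-2.0, 2.7, 4.7]
gripper_width: 0.627
gripper_force: 65.8
```

```bash
python3 st.py
```

```text
cur [609.7 245.   23.8] phi 139.1 j6 -0.48 F [-2.   2.7  4.7] t 30.2 w 0.627
shift [ 1.4  0.1 -7.2] turn [2.000e-03 0.000e+00 2.428e+00]
[0.74062832 0.30968271 0.10130692]
```

>>> arm_command([
  [50,0,0,0,0,0,0.12],
  [50,0,0,0,0,0,0.24],
  [50,0,0,0,0,0,0.36],
  [50,0,0,0,0,0,0.48],
  [50,0,0,0,0,0,0.6],
  [50,0,0,0,0,0,0.72],
  [50,0,0,0,0,0,0.84],
  [50,0,0,0,0,0,0.96],
])

```text
clock: 31.0
ee_pos: [0.6108, 0.2451, 0.0237]
tcp_rot: [0.155, 3.135, 0.001]
ft_force: [2.8, 2.2, 1.4]
gripper_width: 0.629
gripper_force: 65.8
```

```bash
python3 st.py
```

```text
cur [610.8 245.1  23.7] phi 84.4 j6 0.48 F [2.8 2.2 1.4] t 31.0 w 0.629
shift [ 1.9 -1.3 -7.3] turn [3.000e-03 1.000e-03 1.472e+00]
[ 0.67478421 -0.59296026  2.71689719]
```

Torque jumped to 2.7 N·m, which is the stop. Checking the balls.

```bash
python3 - <<'E'
from h import *
for n,(y0,y1,x0,x1) in dict(scene=(270,390,410,560),top=(180,280,110,290)).items():
    p,d=read_camera(n);c=p[y0:y1,x0:x1];c=cv2.resize(c,(600,int(600*c.shape[0]/c.shape[1])),interpolation=2);cv2.imwrite(f"pics/l_{n}.png",c)
E
```

```text
(no output)
```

View pics/l_scene.png

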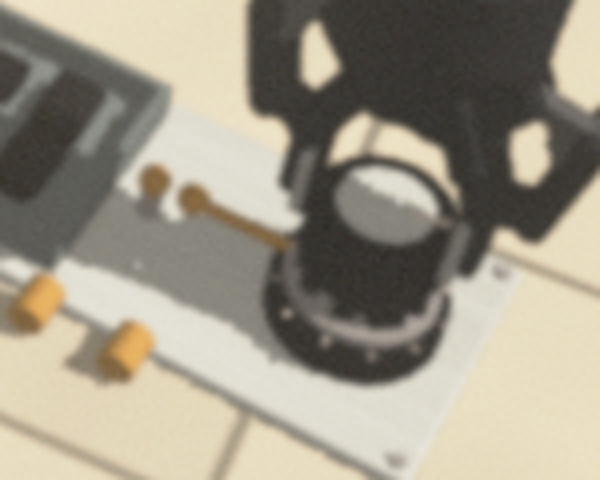

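```bash
cat >> h.py <<'E'
def balls(p):
    "ball gap by scene camera: brass blobs near gap, projected on z=28 plane, along arrester y"
    h=cv2.cvtColor(p,cv2.COLOR_BGR2HSV);b=np.zeros(p.shape[:2],np.uint8);x0,y0=435,305;b[y0:335,x0:480]=1
    m=((h[...,1]>110)&(b>0)).astype(np.uint8)
    v,u=np.nonzero(m);w=np.array([ray("scene",a,c,.028)[:2]*1000-[600.1,159.1] for a,c in zip(u,v)])
    y=w@[.1036,.9946];x=w@[.9946,-.1036]
    print("brass hist",np.histogram(y,np.arange(-25,60,3)));return m,y,x
E
python3 - <<'E'
from h import *
p0=cv2.imread("pics/scene0.png");p1,_=read_camera("scene");cv2.imwrite("pics/sc1.png",p1)
for p in(p0,p1):balls(p)
a=[cv2.resize(p[295:345,430:490],None,fx=6,fy=6,interpolation=2) for p in(p0,p1)]
cv2.imwrite("pics/m.png",np.hstack(a))
print([pix("scene",[.6001+.1036*y,.1591+.9946*y,.028]) for y in(-.01,0,.02)])
E
python3 st.py
```

```text
brass hist (array([ 0,  0,  0,  0,  0,  5, 10, 11,  4,  0,  0,  0,  3, 10, 10,  8,  5,
        3,  3,  3,  4,  3,  4,  4,  5,  2,  0,  0]), array([-25, -22, -19, -16, -13, -10,  -7,  -4,  -1,   2,   5,   8,  11,
        14,  17,  20,  23,  26,  29,  32,  35,  38,  41,  44,  47,  50,
        53,  56,  59]))
brass hist (array([0, 0, 0, 0, 0, 3, 9, 9, 1, 0, 0, 5, 9, 8, 4, 2, 1, 1, 2, 1, 3, 2,
       3, 2, 4, 2, 0, 0]), array([-25, -22, -19, -16, -13, -10,  -7,  -4,  -1,   2,   5,   8,  11,
        14,  17,  20,  23,  26,  29,  32,  35,  38,  41,  44,  47,  50,
        53,  56,  59]))
[array([445.23191387, 313.10702281]), array([450.68670619, 315.84121018]), array([461.72783275, 321.37551964])]
cur [610.7 244.5  23.9] phi 84.4 j6 0.48 F [2.8 2.1 3.8] t 31.15 w 0.627
shift [ 1.9 -0.6 -7.1] turn [0.002 0.002 1.473]
[ 0.34319041 -0.60857271 -0.27698074]
```

View pics/m.png

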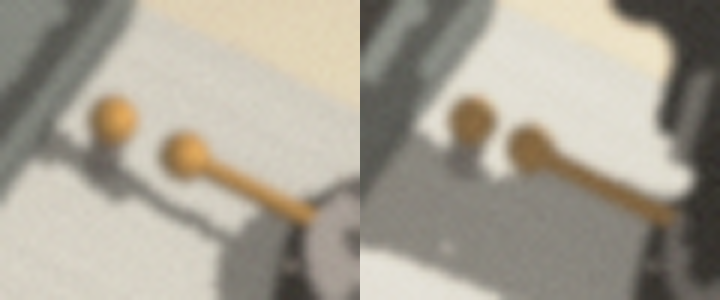

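The balls have closed from a gap of about 8 mm to about 4 mm. The torque spike was momentary and is back to −0.3 N·m, probably the grip slackening, so this isn't the stop yet. Continuing clockwise with more grip.

>>> arm_command([
  [50,0,0,0,0,0,0],
  [50,0,0,0,0,0,0.1],
  [50,0,0,0,0,0,0.2],
  [50,0,0,0,0,0,0.3],
  [50,0,0,0,0,0,0.4],
  [50,0,0,0,0,0,0.5],
  [50,0,0,0,0,0,0.6],
  [50,0,0,0,0,0,0.7],
], force=80)

```text
clock: 31.95
ee_pos: [0.6099, 0.2437, 0.0238]
tcp_rot: [1.225, 2.891, -0.001]
ft_force: [0.5, 0.0, 6.5]
gripper_width: 0.624
gripper_force: 84.6
```

```bash
cat >>st.py <<'E'
p,_=read_camera("scene");m,y,x=balls(p)
E
python3 st.py
```

```text
cur [609.9 243.7  23.8] phi 44.1 j6 1.18 F [0.5 0.  6.5] t 31.95 w 0.624
shift [ 1.1 -0.7 -7.2] turn [0.001 0.001 0.769]
[-0.14364841 -0.03982733  0.0989982 ]
brass hist (array([ 0,  0,  0,  0,  0,  3,  9,  9,  3,  0,  2,  9, 11, 10,  5,  3,  4,
        1,  1,  1,  2,  2,  3,  2,  3,  2,  0,  0]), array([-25, -22, -19, -16, -13, -10,  -7,  -4,  -1,   2,   5,   8,  11,
        14,  17,  20,  23,  26,  29,  32,  35,  38,  41,  44,  47,  50,
        53,  56,  59]))
```

>>> arm_command([
  [50,0,0,0,0,0,0.1],
  [50,0,0,0,0,0,0.2],
  [50,0,0,0,0,0,0.3],
  [50,0,0,0,0,0,0.4],
  [50,0,0,0,0,0,0.5],
  [50,0,0,0,0,0,0.6],
  [50,0,0,0,0,0,0.7],
  [50,0,0,0,0,0,0.8],
])

```text
clock: 32.8
ee_pos: [0.6092, 0.2438, 0.0241]
tcp_rot: [2.253, 2.189, -0.001]
ft_force: [-2.1, -1.9, 10.0]
gripper_width: 0.621
gripper_force: 84.7
```

```bash
python3 st.py
```

```text
cur [609.2 243.8  24.1] phi -1.6 j6 1.98 F [-2.1 -1.9 10. ] t 32.8 w 0.621
shift [ 0.2 -0.5 -6.9] turn [ 0.     0.001 -0.029]
[-0.11035332  0.46462898  1.54027901]
brass hist (array([ 0,  0,  0,  0,  0,  3,  9, 10,  4,  0,  7,  9, 10,  7,  4,  5,  5,
        2,  3,  2,  3,  2,  3,  2,  4,  2,  0,  0]), array([-25, -22, -19, -16, -13, -10,  -7,  -4,  -1,   2,   5,   8,  11,
        14,  17,  20,  23,  26,  29,  32,  35,  38,  41,  44,  47,  50,
        53,  56,  59]))
```

```bash
python3 - <<'E'
from h import *
p0=cv2.imread("pics/scene0.png");p1,_=read_camera("scene")
for p in(p0,cv2.imread("pics/sc1.png"),p1):
    b,g,r=[p[...,i].astype(float) for i in range(3)];s=(r-b)/(r+b+1);
    # centroid of balls weighted by saturation
    m,y,x=balls(p);f=y<2.5;k=y[~f];lo=np.percentile(k,3)
    print("fixed",y[f].mean(),"moving edge",lo)
a=[cv2.resize(p[295:345,430:490],None,fx=6,fy=6,interpolation=2) for p in(cv2.imread("pics/sc1.png"),p1)]
cv2.imwrite("pics/n.png",np.hstack(a))
E
python3 st.py|head -4
```

```text
brass hist (array([ 0,  0,  0,  0,  0,  5, 10, 11,  4,  0,  0,  0,  3, 10, 10,  8,  5,
        3,  3,  3,  4,  3,  4,  4,  5,  2,  0,  0]), array([-25, -22, -19, -16, -13, -10,  -7,  -4,  -1,   2,   5,   8,  11,
        14,  17,  20,  23,  26,  29,  32,  35,  38,  41,  44,  47,  50,
        53,  56,  59]))
fixed -4.013957838555166 moving edge 13.730642500321583
brass hist (array([0, 0, 0, 0, 0, 3, 9, 9, 1, 0, 0, 5, 9, 8, 4, 2, 1, 1, 2, 1, 3, 2,
       3, 2, 4, 2, 0, 0]), array([-25, -22, -19, -16, -13, -10,  -7,  -4,  -1,   2,   5,   8,  11,
        14,  17,  20,  23,  26,  29,  32,  35,  38,  41,  44,  47,  50,
        53,  56,  59]))
fixed -4.386728749189886 moving edge 9.83014139042784
brass hist (array([ 0,  0,  0,  0,  0,  3, 10, 10,  4,  0,  7, 10, 10,  7,  4,  5,  5,
        2,  3,  2,  3,  2,  3,  2,  3,  1,  0,  0]), array([-25, -22, -19, -16, -13, -10,  -7,  -4,  -1,   2,   5,   8,  11,
        14,  17,  20,  23,  26,  29,  32,  35,  38,  41,  44,  47,  50,
        53,  56,  59]))
fixed -3.8383113553653376 moving edge 6.521072486329313
cur [609.3 243.8  24.1] phi -1.5 j6 1.98 F [-1.3 -1.7  9.1] t 32.9 w 0.62
shift [ 0.2 -0.6 -6.9] turn [ 0.     0.001 -0.027]
[-6.54354395e-04  2.66140291e-01  7.56706472e-01]
brass hist (array([ 0,  0,  0,  0,  0,  3,  9, 10,  4,  0,  6, 11, 10,  8,  4,  5,  5,
```

View pics/n.png

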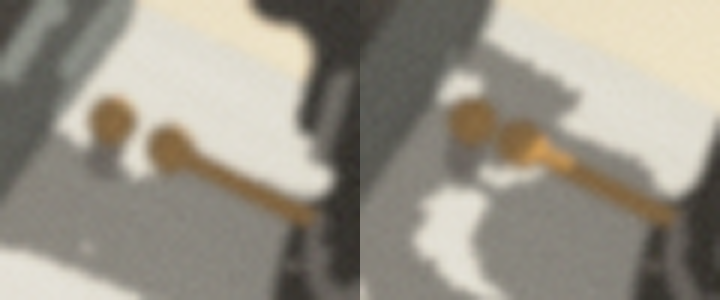

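>>> arm_command([
  [50,0,0,-0.5,0,0,0.05],
  [50,0,0,-0.5,0,0,0.1],
  [50,0,0,-0.5,0,0,0.15],
  [50,0,0,-0.5,0,0,0.2],
  [50,0,0,-0.5,0,0,0.2],
])

```text
clock: 33.45
ee_pos: [0.6099, 0.2437, 0.0243]
tcp_rot: [2.459, 1.953, 0.001]
ft_force: [0.7, -0.0, 5.9]
gripper_width: 0.624
gripper_force: 84.3
```

```bash
python3 st.py; python3 st.py|sed -n 3p
```

```text
cur [609.9 243.7  24.3] phi -13.1 j6 2.18 F [ 0.7 -0.   5.9] t 33.45 w 0.624
shift [ 0.  -1.3 -6.7] turn [ 0.001  0.    -0.229]
[ 0.17968702 -0.26561227 -0.21449765]
brass hist (array([ 0,  0,  0,  0,  0,  3,  9, 10,  6,  3,  8, 11,  9,  5,  4,  5,  5,
        2,  3,  3,  3,  2,  3,  2,  3,  2,  0,  0]), array([-25, -22, -19, -16, -13, -10,  -7,  -4,  -1,   2,   5,   8,  11,
        14,  17,  20,  23,  26,  29,  32,  35,  38,  41,  44,  47,  50,
        53,  56,  59]))
[ 0.16032889 -0.24211597 -0.21235686]
```

>>> arm_command([
  [50,0,0,0,0,0,0.06],
  [50,0,0,0,0,0,0.12],
  [50,0,0,0,0,0,0.18],
  [50,0,0,0,0,0,0.24],
  [50,0,0,0,0,0,0.3],
  [50,0,0,0,0,0,0.3],
])

```text
clock: 34.15
ee_pos: [0.6084, 0.2439, 0.0234]
tcp_rot: [-2.723, -1.566, 0.003]
ft_force: [-1.7, 0.8, 5.0]
gripper_width: 0.622
gripper_force: 85.2
```

```bash
python3 st.py; python3 st.py|sed -n 3p
```

```text
cur [608.4 243.9  23.4] phi -30.2 j6 2.48 F [-1.7  0.8  5. ] t 34.15 w 0.622
shift [ 0.3  0.2 -7.6] turn [-0.002  0.001 -0.527]
[ 0.27773329  0.56407478 -0.03285805]
brass hist (array([ 0,  0,  0,  0,  0,  6, 10, 10,  5,  3,  9, 11,  9,  5,  3,  3,  3,
        2,  3,  2,  3,  2,  4,  2,  3,  2,  0,  0]), array([-25, -22, -19, -16, -13, -10,  -7,  -4,  -1,   2,   5,   8,  11,
        14,  17,  20,  23,  26,  29,  32,  35,  38,  41,  44,  47,  50,
        53,  56,  59]))
[0.21543979 0.69550653 0.05921562]
```

>>> arm_command([
  [50,0,0,0,0,0,0.1],
  [50,0,0,0,0,0,0.2],
  [50,0,0,0,0,0,0.3],
  [50,0,0,0,0,0,0.4],
  [50,0,0,0,0,0,0.5],
])

```text
clock: 34.75
ee_pos: [0.6057, 0.243, 0.0232]
tcp_rot: [3.026, 0.841, -0.011]
ft_force: [-15.4, -3.5, 13.4]
gripper_width: 0.624
gripper_force: 87.0
```

```bash
cp pics/sc1.png pics/old.png; python3 st.py; python3 - <<'E'
from h import *
p1,_=read_camera("scene");cv2.imwrite("pics/sc2.png",p1)
a=[cv2.resize(p1[295:345,430:490],None,fx=6,fy=6,interpolation=2),cv2.resize(p1[285:385,470:550],(240,300),interpolation=2)]
cv2.imwrite("pics/o.png",np.hstack(a))
E
```

```text
cur [605.7 243.   23.2] phi -58.9 j6 2.98 F [-15.4  -3.5  13.4] t 34.75 w 0.624
shift [ 3.1  0.7 -7.9] turn [-0.005  0.006 -1.029]
[-0.5525502   3.11843408  1.42173748]
brass hist (array([ 0,  0,  0,  0,  0,  3,  9,  9,  5,  2,  8, 11,  9,  5,  2,  4,  4,
        2,  3,  3,  3,  2,  3,  2,  3,  2,  0,  0]), array([-25, -22, -19, -16, -13, -10,  -7,  -4,  -1,   2,   5,   8,  11,
        14,  17,  20,  23,  26,  29,  32,  35,  38,  41,  44,  47,  50,
        53,  56,  59]))
```

View pics/o.png

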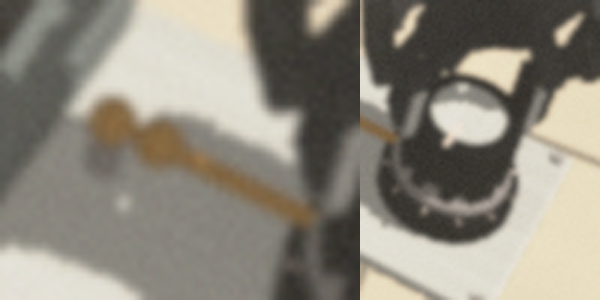

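The balls now touch and the force rises with no more travel, so this is the stop. I've also gone past the picture limit, so I'll go by numbers from here. First recentre, hold at the stop, release to shed the wind-up, and regrip.

>>> arm_command([
  [50,1.5,0.3,0,0,0,0],
  [50,3,0.7,0,0,0,0],
  [50,3,0.7,0,0,0,0],
  [80,3,0.7,0,0,0,0],
  [80,3,0.7,0,0,0,0],
  [80,3,0.7,0,0,0,0],
])

```text
clock: 35.45
ee_pos: [0.6127, 0.2451, 0.0231]
tcp_rot: [3.026, 0.843, -0.0]
ft_force: [0.8, -0.2, 0.1]
gripper_width: 0.799
gripper_force: 0.0
```

```bash
cat > kn.py <<'E'
from h import *
def pointer():
    p,d=read_camera("top");W=world("top",d);W[d==0]=np.nan
    t=W[195:255,125:185].reshape(-1,3);a=t[(t[:,2]>.068)&(t[:,2]<.08)];print("knobtop n",len(a),"z",np.nanmedian(a[:,2]) if len(a) else 0)
pointer()
p,d=read_camera("scene");W=world("scene",d);W[d==0]=np.nan
h=cv2.cvtColor(p,cv2.COLOR_BGR2HSV);s=np.zeros(p.shape[:2],bool);s[290:345,480:530]=1
a=W[s&(h[...,2]>150)&(h[...,1]<50)&(W[...,2]>.055)];print("cap",len(a),np.median(a,0),a.min(0),a.max(0))
E
python3 st.py; python3 kn.py
```

```text
cur [612.7 245.1  23.1] phi -58.9 j6 2.98 F [ 0.8 -0.2  0.1] t 35.45 w 0.799
shift [-4.  -1.2 -7.9] turn [ 0.     0.    -1.028]
[-0.00936038 -0.03850445 -0.0103269 ]
brass hist (array([ 0,  0,  0,  0,  0,  2,  8, 10,  5,  2,  7, 10,  9,  5,  5,  5,  5,
        3,  3,  2,  3,  2,  4,  0,  0,  0,  0,  0]), array([-25, -22, -19, -16, -13, -10,  -7,  -4,  -1,   2,   5,   8,  11,
        14,  17,  20,  23,  26,  29,  32,  35,  38,  41,  44,  47,  50,
        53,  56,  59]))
knobtop n 497 z 0.07374736495335756
cap 264 [0.61459967 0.24610023 0.07339424] [0.58284743 0.20454351 0.06667875] [0.64110187 0.27820163 0.1507144 ]
```

>>> arm_command([
  [80,-3.5,-1,0,0,0,0],
  [80,-3.5,-1,0,0,0,0],
  [50,-3.5,-1,0,0,0,0],
  [50,-3.5,-1,0,0,0,0],
  [50,-3.5,-1,0,0,0,0],
  [50,-3.5,-1,0,0,0,0.05],
  [50,-3.5,-1,0,0,0,0.1],
  [50,-3.5,-1,0,0,0,0.1],
], force=60)

```text
clock: 36.4
ee_pos: [0.6093, 0.2457, 0.0242]
tcp_rot: [-3.062, -0.692, -0.002]
ft_force: [-1.1, 4.4, 3.5]
gripper_width: 0.627
gripper_force: 63.1
```

```bash
python3 st.py
```

```text
cur [609.3 245.7  24.2] phi -64.5 j6 3.08 F [-1.1  4.4  3.5] t 36.4 w 0.627
shift [-1.3  1.2 -6.8] turn [-0.    -0.003 -1.126]
[0.92173769 0.16439696 0.66593631]
brass hist (array([0, 0, 0, 0, 0, 3, 8, 9, 4, 2, 6, 9, 8, 5, 4, 4, 3, 2, 3, 2, 3, 4,
       3, 2, 4, 2, 0, 0]), array([-25, -22, -19, -16, -13, -10,  -7,  -4,  -1,   2,   5,   8,  11,
        14,  17,  20,  23,  26,  29,  32,  35,  38,  41,  44,  47,  50,
        53,  56,  59]))
```

>>> arm_command([
  [50,0,0,0,0,0,-0.15],
  [50,0,0,0,0,0,-0.3],
  [50,0,0,0,0,0,-0.45],
  [50,0,0,0,0,0,-0.6],
  [50,0,0,0,0,0,-0.75],
  [50,0,0,0,0,0,-0.9],
  [50,0,0,0,0,0,-1.05],
  [50,0,0,0,0,0,-1.18],
])

```text
clock: 37.25
ee_pos: [0.6098, 0.2452, 0.0252]
tcp_rot: [2.159, 2.282, 0.005]
ft_force: [-3.6, 5.3, 8.7]
gripper_width: 0.63
gripper_force: 63.4
```

>>> arm_command([
  [50,0,0,0,0,0,0],
  [50,0,0,0,0,0,0],
  [50,0,0,0,0,0,0],
])

```text
clock: 37.55
ee_pos: [0.6098, 0.2452, 0.0252]
tcp_rot: [2.164, 2.277, 0.005]
ft_force: [-2.6, 4.0, 8.5]
gripper_width: 0.63
gripper_force: 63.4
```

```bash
python3 st.py
```

```text
cur [609.8 245.2  25.2] phi 2.9 j6 1.9 F [-2.6  4.   8.5] t 37.55 w 0.63
shift [-1.1 -1.2 -5.8] turn [ 0.002 -0.002  0.051]
[ 0.69262589  0.30789981 -0.91918921]
brass hist (array([ 0,  0,  0,  0,  0,  4, 10, 10,  3,  0,  4, 10, 11, 10,  5,  4,  3,
        2,  3,  2,  3,  2,  4,  2,  3,  2,  0,  0]), array([-25, -22, -19, -16, -13, -10,  -7,  -4,  -1,   2,   5,   8,  11,
        14,  17,  20,  23,  26,  29,  32,  35,  38,  41,  44,  47,  50,
        53,  56,  59]))
```

>>> arm_command([
  [98,0,0,0,0,0,0],
  [98,0,0,0,0,0,0],
  [98,0,0,0,0,0,0],
  [98,0,0,0,0,0,0],
  [98,0,0,-40,0,0,0],
  [98,0,0,-80,0,0,0],
  [98,0,0,-120,0,0,0],
  [98,0,0,-120,0,0,0],
])

```text
clock: 38.4
ee_pos: [0.6116, 0.2452, 0.1502]
tcp_rot: [2.16, 2.275, 0.013]
ft_force: [0.2, 0.6, 0.2]
gripper_width: 0.978
gripper_force: 0.0
```

>>> arm_command([
  [98,-50,0,0,0,0,0],
  [98,-100,0,0,0,0,0],
  [98,-150,0,0,0,0,0],
  [98,-200,0,0,0,0,0],
  [98,-250,-100,0,0,0,0],
  [98,-300,-150,0,0,0,0],
  [98,-300,-150,0,0,0,0],
  [98,-300,-150,0,0,0,0],
])

```text
clock: 39.2
ee_pos: [0.4717, -0.0646, 0.1428]
tcp_rot: [-2.164, -2.276, 0.002]
ft_force: [0.1, 0.1, -0.0]
gripper_width: 0.982
gripper_force: 0.0
```

```bash
cat > fin.py <<'E'
from h import *
p,d=read_camera("top");W=world("top",d);W[d==0]=np.nan;cv2.imwrite("pics/fin.png",p)
t=W[195:255,125:185];m=(t[...,2]>.068)&(t[...,2]<.08);a=t[m];print("knob",len(a),(a.min(0)+a.max(0))/2,np.median(a,0),np.ptp(a,axis=0))
A=np.c_[a[:,:2]-a[:,:2].mean(0),np.ones(len(a))];print("tilt",np.linalg.lstsq(A,a[:,2],rcond=None)[0])
# cores: height in tray
for c,r in cores(p): print("core",np.round(r[0],1),np.round(r[1],1))
# ball gap from top depth/colour
for q,n in((cv2.imread("pics/top0.png"),"before"),(p,"now")):
    h=cv2.cvtColor(q,cv2.COLOR_BGR2HSV);v,u=np.nonzero((h[222:242,165:212,1]>110)&(h[222:242,165:212,2]>60))
    w=np.array([ray("top",x+165,y+222,.028)[:2]*1000-[600.1,159.1] for x,y in zip(u,v)])
    yy=w@[.1036,.9946];print(n,np.histogram(yy,np.arange(-18,50,2))[0])
p,_=read_camera("scene");m,y,x=balls(p);cv2.imwrite("pics/finS.png",p)
E
python3 fin.py
```

```text
knob 762 [0.60903205 0.24414724 0.07338801] [0.60863475 0.24380937 0.07395184] [0.05462006 0.05515682 0.01029659]
tilt [0.00336013 0.00910344 0.07385693]
core [ 487.9 -227.6] [ 19.5 169.5]
core [523.4  93.7] [ 67.5 162.5]
core [520.5 -93.4] [264.7 228.7]
core [617.1  84.9] [63.3 39.2]
core [595.3 130.1] [15.1 85.3]
before [0 0 0 0 5 6 7 6 6 5 2 0 0 0 1 4 5 6 6 6 5 3 3 2 2 4 2 4 3 4 3 4 3]
now [0 0 0 0 5 6 7 6 6 5 2 2 4 5 8 7 7 4 3 3 3 3 3 2 2 2 2 3 2 3 3 4 3]
brass hist (array([ 0,  0,  0,  0,  0,  5, 10, 11,  4,  0,  3, 10, 10,  7,  3,  4,  4,
        0,  2,  1,  2,  2,  1,  0,  1,  1,  0,  0]), array([-25, -22, -19, -16, -13, -10,  -7,  -4,  -1,   2,   5,   8,  11,
        14,  17,  20,  23,  26,  29,  32,  35,  38,  41,  44,  47,  50,
        53,  56,  59]))
```

```bash
python3 - <<'E'
from h import *
def prof(n,f,c=(.609,.2442),z=.0742):
    g=cv2.cvtColor(cv2.imread(f),cv2.COLOR_BGR2GRAY);A=np.arange(0,360,5);o=[]
    for a in A:
        q=[pix(n,[c[0]+r*np.cos(np.radians(a)),c[1]+r*np.sin(np.radians(a)),z]) for r in(.0215,.023,.0245)]
        m=np.float32(q)[None];o.append(cv2.remap(g,m[...,0],m[...,1],1).mean())
    o=np.array(o);print(n,f);print(" ".join(f"{a}:{v:.0f}" for a,v in zip(A,o) if v>60))
prof("scene","pics/sc2.png");prof("scene","pics/finS.png");prof("top","pics/fin.png")
E
```

```text
scene pics/sc2.png
0:126 5:89 10:86 15:88 20:92 25:92 30:91 35:90 40:88 45:88 50:86 55:83 60:81 65:78 70:76 75:74 80:70 85:70 90:68 95:70 100:71 105:67 110:66 115:62 145:68 150:75 155:79 160:81 165:83 170:85 175:88 180:92 185:93 190:93 195:96 200:95 205:89 210:79 215:66 220:67 225:71 230:64 260:66 265:83 270:104 275:112 280:113 285:113 290:107 295:99 300:89 305:76 310:69 315:63 320:66 325:69 330:72 335:73 340:78 345:112 350:177 355:185
scene pics/finS.png
0:71 5:71 10:75 15:75 20:77 25:76 30:83 35:127 40:176 45:162 50:107 55:78 60:74 65:73 70:72 75:73 80:71 85:72 90:71 95:75 100:76 105:78 110:80 115:82 120:81 125:82 130:84 135:87 140:92 145:95 150:96 155:96 160:97 165:97 170:103 175:107 180:104 185:100 190:101 195:107 200:106 205:97 210:90 215:86 220:87 225:89 230:88 235:89 240:89 245:85 250:82 255:79 260:76 265:77 270:72 275:71 280:68 285:66 290:65 295:66 300:64 305:64 310:65 315:65 320:67 325:67 330:68 335:68 340:70 345:69 350:71 355:71
top pics/fin.png
10:62 25:66 30:61 35:130 40:192 45:128 50:69 55:63 60:65 65:67
```

The knob is home: top at 74 mm, on axis, tilt negligible. The pointer, though, went only from 353° at touching to about 42°, i.e. 49° rather than 60°, because of wind-up. I'll regrip and add about 15°.

```bash
python3 -c "
from h import *
plan(609,244.2,110,3)"
```

```text
cur [471.6 -65.  143.4] phi 2.8 j6 1.39 F [ 0.9  0.5 -0. ] t 39.3 w 0.978
shift [302.2 152.3  33.1] turn [-0.001  0.001 -0.004]
```

>>> arm_command([
  [98,302,152,0,0,0,0],
  [98,302,152,0,0,0,0],
  [98,302,152,0,0,0,0],
  [98,302,152,0,0,0,0],
  [98,302,152,0,0,0,0],
  [98,302,152,0,0,0,0],
  [98,302,152,0,0,0,0],
  [98,302,152,0,0,0,0],
])

```text
clock: 40.1
ee_pos: [0.6119, 0.2516, 0.1409]
tcp_rot: [-2.156, -2.283, 0.001]
ft_force: [1.0, -0.6, 0.1]
gripper_width: 0.98
gripper_force: 0.0
```

>>> arm_command([
  [98,0,0,30,0,0,0],
  [98,0,0,60,0,0,0],
  [98,0,0,60,0,0,0],
  [98,0,0,60,0,0,0],
])

```text
clock: 40.5
ee_pos: [0.6103, 0.2461, 0.0832]
tcp_rot: [-2.163, -2.278, 0.003]
ft_force: [0.5, -0.1, 0.8]
gripper_width: 0.981
gripper_force: 0.0
```

```bash
python3 -c "
from h import *
plan(609,244.2,24,3)"
```

```text
cur [610.3 246.1  83.2] phi 3.0 j6 1.9 F [ 0.5 -0.1  0.8] t 40.5 w 0.981
shift [-1.8 -1.3 59.2] turn [-0.002  0.001 -0.   ]
```

>>> arm_command([
  [98,-1.5,-1,30,0,0,0],
  [98,-1.5,-1,59,0,0,0],
  [98,-1.5,-1,59,0,0,0],
  [98,-1.5,-1,59,0,0,0],
  [50,-1.5,-1,59,0,0,0],
  [50,-1.5,-1,59,0,0,0],
  [50,-1.5,-1,59,0,0,0],
  [50,-1.5,-1,59,0,0,0],
])

```text
clock: 41.3
ee_pos: [0.6109, 0.2456, 0.0275]
tcp_rot: [2.162, 2.278, 0.005]
ft_force: [-2.9, -0.6, 7.6]
gripper_width: 0.626
gripper_force: 61.7
```

>>> arm_command([
  [50,0,0,0,0,0,-0.06],
  [50,0,0,0,0,0,-0.12],
  [50,0,0,0,0,0,-0.18],
  [50,0,0,0,0,0,-0.24],
  [50,0,0,0,0,0,-0.3],
  [50,0,0,0,0,0,-0.3],
  [50,0,0,0,0,0,-0.3],
])

```text
clock: 42.0
ee_pos: [0.611, 0.246, 0.0275]
tcp_rot: [1.797, 2.576, 0.006]
ft_force: [-2.5, 1.0, 7.4]
gripper_width: 0.621
gripper_force: 61.7
```

```bash
cat > pr.py <<'E'
from h import *
def prof(n,g,c=(.609,.2442),z=.0742):
    g=cv2.cvtColor(g,cv2.COLOR_BGR2GRAY);A=np.arange(0,90,4);o=[]
    for a in A:
        q=[pix(n,[c[0]+r*np.cos(np.radians(a)),c[1]+r*np.sin(np.radians(a)),z]) for r in(.0215,.023,.0245)]
        m=np.float32(q)[None];o.append(cv2.remap(g,m[...,0],m[...,1],1).mean())
    print(n," ".join(f"{a}:{v:.0f}" for a,v in zip(A,o) if v>60))
for n in("scene","top"):prof(n,read_camera(n)[0])
E
python3 st.py;python3 pr.py
```

```text
cur [611.  246.   27.5] phi 20.2 j6 1.6 F [-2.5  1.   7.4] t 42.0 w 0.621
shift [-1.1 -2.8 -3.5] turn [ 0.004 -0.002  0.353]
[0.30327734 0.44853194 0.0519056 ]
brass hist (array([ 0,  0,  0,  0,  0,  6, 10, 11,  4,  0,  3, 10, 12, 11,  6,  5,  5,
        2,  3,  2,  3,  2,  2,  1,  3,  2,  0,  0]), array([-25, -22, -19, -16, -13, -10,  -7,  -4,  -1,   2,   5,   8,  11,
        14,  17,  20,  23,  26,  29,  32,  35,  38,  41,  44,  47,  50,
        53,  56,  59]))
scene 0:92 4:106 8:105 12:89 16:70 36:61 48:62 56:61 88:61
top 0:79 4:77
```

>>> arm_command([
  [98,0,0,0,0,0,0],
  [98,0,0,0,0,0,0],
  [98,0,0,0,0,0,0],
  [98,0,0,0,0,0,0],
  [98,0,0,-40,0,0,0],
  [98,0,0,-80,0,0,0],
  [98,0,0,-120,0,0,0],
  [98,0,0,-120,0,0,0],
])

```text
clock: 42.95
ee_pos: [0.6126, 0.2459, 0.1513]
tcp_rot: [1.795, 2.572, 0.013]
ft_force: [0.6, 0.1, 1.0]
gripper_width: 0.979
gripper_force: 0.0
```

>>> arm_command([
  [98,-50,0,0,0,0,0],
  [98,-100,0,0,0,0,0],
  [98,-150,0,0,0,0,0],
  [98,-200,0,0,0,0,0],
  [98,-250,-50,0,0,0,0],
  [98,-300,-50,0,0,0,0],
  [98,-300,-50,0,0,0,0],
  [98,-300,-50,0,0,0,0],
])

```text
clock: 43.75
ee_pos: [0.6664, -0.0567, 0.1438]
tcp_rot: [-1.803, -2.572, 0.001]
ft_force: [0.6, 0.6, 0.6]
gripper_width: 0.982
gripper_force: 0.0
```

```bash
python3 pr.py; python3 fin.py
```

```text
scene 0:92 4:95 8:96 12:98 16:98 20:99 24:100 28:100 32:101 36:102 40:102 44:116 48:152 52:183 56:181 60:146 64:111 68:91 72:85 76:84 80:81 84:79 88:77
top 0:92 4:96 8:96 12:101 16:103 20:104 24:103 28:105 32:106 36:114 40:117 44:131 48:182 52:194 56:138 60:95 64:83 68:77 72:78 76:77 80:72 84:66 88:61
knob 758 [0.61001508 0.24501079 0.07364824] [0.61024346 0.24442168 0.07395889] [0.05632171 0.05487453 0.01110259]
tilt [0.01524104 0.01031171 0.07385858]
core [ 520.5 -115.7] [ 64.8 233. ]
before [0 0 0 0 5 6 7 6 6 5 2 0 0 0 1 4 5 6 6 6 5 3 3 2 2 4 2 4 3 4 3 4 3]
now [0 0 0 0 5 6 7 6 6 5 2 1 4 5 7 7 7 5 3 3 3 3 3 2 2 2 2 3 2 3 3 4 3]
brass hist (array([ 0,  0,  0,  0,  0,  5, 10, 11,  4,  0,  1, 10, 10,  7,  4,  4,  4,
        0,  2,  1,  2,  2,  1,  1,  2,  1,  0,  0]), array([-25, -22, -19, -16, -13, -10,  -7,  -4,  -1,   2,   5,   8,  11,
        14,  17,  20,  23,  26,  29,  32,  35,  38,  41,  44,  47,  50,
        53,  56,  59]))
```

Pointer now at about 52–54°, i.e. 61° from touching. The total rotation since fitting (181° of 240° = 8 clicks) leaves ~59°, which agrees. Last check is the cores.

```bash
python3 - <<'E'
from h import *
p,d=read_camera("scene");W=world("scene",d);W[d==0]=np.nan
q=(W*1000)-[592.3,84.5,12];x=q[...,0]*.9946-q[...,1]*.1036;y=q[...,0]*.1036+q[...,1]*.9946
m=(abs(x)<50)&(abs(y)<50)&(p.max(2)<75)
m2=m.astype(np.uint8)
n,l=cv2.connectedComponents(m2)
for i in range(1,n):
    k=l==i
    if k.sum()>25: print("tray blob",k.sum(),x[k].mean().round(),y[k].mean().round(),"z",np.median(q[k,2]).round(1),"ext",np.ptp(x[k]).round(),np.ptp(y[k]).round())
# loose dark blobs on shelf
m=(p.max(2)<60)&(W[...,0]>.35)&(W[...,0]<.75)&(W[...,1]<.03)&(W[...,1]>-.4)&(W[...,2]<.03)
n,l=cv2.connectedComponents(m.astype(np.uint8))
for i in range(1,n):
    k=l==i
    if k.sum()>25: print("shelf blob",k.sum(),W[k].mean(0).round(3))
t,_=read_camera("top")
a=cv2.resize(p[230:350,350:530],None,fx=4,fy=4,interpolation=2);cv2.imwrite("pics/z.png",a)
E
```

```text
tray blob 72 -14.0 -16.0 z 10.2 ext 17.0 25.0
tray blob 253 9.0 19.0 z 11.5 ext 67.0 21.0
tray blob 38 29.0 -9.0 z 12.9 ext 18.0 15.0
shelf blob 55 [ 0.734 -0.293  0.023]
```

```bash
python3 -c "
from h import *
print(order.sign_off())"
```

```text
the job is handed in; nothing more can be done
None
```

Handed in after about 44 s of run time: four cores in the tray, knob home on the adjuster, and gap closed to touching then backed off to about 60°; the hand-in gave no verdict, and I viewed 16 pictures, over the limit of 14.

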